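# Expired vials into the child-resistant waste jar

### The job

Dispose of the expired sample vials. Take the closed waste jar out of its spill tray, stand it in the bottle chuck and turn the chuck sleeve until the jaws grip it; press the child-resistant cap down and turn it to open it, put every vial from the rack into the jar, and lock the cap on again while the jaws still hold the jar. Then open the chuck fully and stand the closed jar back in its spill tray, without disturbing the other things on the bench.

Things in the scene. Friction and masses are not known exactly. Their poses are not given: they have to be found in the camera images.
- waste_jar: White round plastic waste jar, 72 mm across, 0.15 to 0.31 kg; origin: centre of its underside, z up. Shoulder at height 99 mm; the open neck above it is 45 mm across outside, 40 mm inside, rim at 124 mm; inside 66 mm across, 120 mm deep. Starts in the spill tray with the cap locked on; may be lifted and carried by the cap's grip bar.
- jar_mouth (a point): Centre of the jar's mouth, at rim height (124 mm above the jar's underside). On the neck, at the jar's +x and -x sides, two lugs 12 mm wide stick out to radius 27.5 mm at height 111 to 117 mm; a small upright rib on the jar's wall (height 60 to 94 mm) stands below each lug.
- jar_cap: Black push-and-turn cap, 65 mm across, 32 mm high, plus an upright grip bar on top. 0.09 kg. Origin: centre of the skirt's underside, z up. Inside, two pocketed ledges at its +x and -x sides and a sprung liner. Locked: bar in line with the jar's ribs (cap x along jar x, either way round), origin 106 mm above the jar's underside, lugs in the pockets; it then turns 4 degrees at most.
- cap_bar (a point): Centre of the grip bar, 48 mm above the cap's underside; the bar is 54 mm long (cap x), 14 mm thick (cap y), 31 to 60 mm above the cap's underside. To open: press the cap 5 to 6.5 mm down from locked (12 to 17 N; hard stop at 7 mm) and, pressed, turn it 45 to 130 degrees (60 is good) anticlockwise seen from above, then lift it off. An ungripped jar turns along.
- cap_liner (a joint): How far the sprung liner in the cap is pushed in (m; 1.8 N per mm): 0 with the cap off, 0.003 locked, 0.0075 or more pressed enough to turn, 0.010 at the stop. To lock: set the cap on the neck, its bar 50 to 130 degrees anticlockwise of the ribs (it then rests 109 mm above the jar's underside), press down 9 to 9.5 mm, turn clockwise, pressed, until it stops in line with the ribs, let it rise.
- bottle_chuck: Self-centring bottle chuck fixed to the bench: steel foot 168 mm across, three upright jaws (22 mm wide, 45 mm high, faces at radius 46 mm when open) on its flat face 36 mm above the bench, and round the body a knurled sleeve 146 mm across, 13 to 33 mm above the bench, with one lever. Origin: centre of the foot's underside, z up.
- chuck_seat (a point): Centre of the chuck's face on which the jar stands, 36 mm above the bench.
- chuck_sleeve (a joint): Angle of the chuck sleeve in rad, 0 = jaws fully open, 1.6 = end; grows clockwise seen from above. Each radian moves all three jaws 10 mm inwards, so they meet the jar at about 1.0. It stays where it is left (about 4 N at the lever moves it); pushing the lever with 8 to 15 N once the jaws have met the jar grips it firmly.
- lever_grip (a point): Middle of the upright black handle on the end of the sleeve's lever: a round post 17 mm thick, from 34 to 96 mm above the bench; this point is 74 mm above the bench and 118 mm from the chuck's axis, and moves round with the sleeve.
- jaw_1: Chuck jaw 1 (moved by the sleeve).
- jaw_2: Chuck jaw 2 (moved by the sleeve).
- jaw_3: Chuck jaw 3 (moved by the sleeve).
- spill_tray: Shallow square grey spill tray fixed to the bench, 180 x 180 mm outside, rim 27 mm high, floor 4 mm above the bench. Origin: centre of its underside.
- vial_rack: Grey rack block, 196 (x) x 56 (y) x 38 mm (z), loose, 0.9 kg, with four square wells 17 mm wide and 30 mm deep in a row along its x axis at x = -69, -23, 23 and 69 mm. Origin: centre of its underside.
- old_vial_1: Expired glass sample vial with a black screw cap, 15 mm thick, 68 mm high, the cap the upper 13 mm and 12 to 14 mm thick; loose, 20 g. Origin: centre of its underside, z up. Stands in a well of the rack, its underside 8 mm above the bench, 38 mm of it above the rack. May be absent.
- old_vial_2: Expired glass sample vial with a black screw cap, 15 mm thick, 68 mm high, the cap the upper 13 mm and 12 to 14 mm thick; loose, 20 g. Origin: centre of its underside, z up. Stands in a well of the rack, its underside 8 mm above the bench, 38 mm of it above the rack. May be absent.
- old_vial_3: Expired glass sample vial with a black screw cap, 15 mm thick, 68 mm high, the cap the upper 13 mm and 12 to 14 mm thick; loose, 20 g. Origin: centre of its underside, z up. Stands in a well of the rack, its underside 8 mm above the bench, 38 mm of it above the rack. May be absent.
- old_vial_4: Expired glass sample vial with a black screw cap, 15 mm thick, 68 mm high, the cap the upper 13 mm and 12 to 14 mm thick; loose, 20 g. Origin: centre of its underside, z up. Stands in a well of the rack, its underside 8 mm above the bench, 38 mm of it above the rack. May be absent.
- flask: Bystander: white plastic flask, 75 mm across, 130 mm high, standing on the bench; origin under its centre.
- bench_timer: Bystander: flat white bench timer, 66 x 66 x 19 mm; origin under its centre.
- pen: Bystander: marker pen lying on the bench, 135 mm long (y), 13 mm thick; origin under its centre.
Things that resemble listed ones, but are neither listed nor needed, are in the scene too. What is shaped like the waste_jar but blue or orange is not meant.

How it is judged:
On the way, in this order (a step that is already met when the one before it is completed fails the run):
1. the closed jar stands in the chuck and all three jaws grip it (horizontal distance between waste_jar and chuck_seat below 0.006 m and z of waste_jar in the frame of chuck_seat below 0.006 m and angle between waste_jar's own z axis and vertical below 0.06 rad and value of joint chuck_sleeve above 0.75 rad and contact force between each of jaw_1, jaw_2, jaw_3 and waste_jar above 2 N and z of jar_cap in the frame of waste_jar between 0.1035 and 0.1078 m and horizontal distance between jar_cap and waste_jar below 0.005 m and angle between the x axis of jar_cap and the x axis of waste_jar, either way round below 0.13 rad and angle between the z axis of jar_cap and the z axis of waste_jar, either way round below 0.06 rad), for 0.2 s.
2. the cap is off, the jar still standing gripped in the chuck (horizontal distance between waste_jar and chuck_seat below 0.006 m and z of waste_jar in the frame of chuck_seat below 0.006 m and angle between waste_jar's own z axis and vertical below 0.06 rad and value of joint chuck_sleeve above 0.75 rad and distance between cap_bar and jar_mouth above 0.09 m), for 0.2 s.
3. every vial is in the open jar, which still stands gripped in the chuck (all of step 2 and horizontal distance between each of old_vial_1, old_vial_2, old_vial_3, old_vial_4 and waste_jar below 0.0355 m and z of old_vial_1 in the frame of waste_jar between -0.003 and 0.075 m and z of old_vial_2 in the frame of waste_jar between -0.003 and 0.075 m and z of old_vial_3 in the frame of waste_jar between -0.003 and 0.075 m and z of old_vial_4 in the frame of waste_jar between -0.003 and 0.075 m), for 0.2 s.
4. the cap is locked on again, the jar still standing gripped in the chuck (horizontal distance between waste_jar and chuck_seat below 0.006 m and z of waste_jar in the frame of chuck_seat below 0.006 m and angle between waste_jar's own z axis and vertical below 0.06 rad and value of joint chuck_sleeve above 0.75 rad and horizontal distance between each of old_vial_1, old_vial_2, old_vial_3, old_vial_4 and waste_jar below 0.0355 m and z of old_vial_1 in the frame of waste_jar between -0.003 and 0.075 m and z of old_vial_2 in the frame of waste_jar between -0.003 and 0.075 m and z of old_vial_3 in the frame of waste_jar between -0.003 and 0.075 m and z of old_vial_4 in the frame of waste_jar between -0.003 and 0.075 m and z of jar_cap in the frame of waste_jar between 0.1035 and 0.1078 m and horizontal distance between jar_cap and waste_jar below 0.005 m and angle between the x axis of jar_cap and the x axis of waste_jar, either way round below 0.13 rad and angle between the z axis of jar_cap and the z axis of waste_jar, either way round below 0.06 rad), for 0.3 s.
At the end, for the whole second after the job is handed in: The jar stands upright at rest on the spill tray's floor (axis within 55 mm of its centre lines) with every vial inside and the cap locked (103.5 to 107.8 mm up, bar within 7 degrees of the ribs, centred and level); the chuck sleeve is open (below 0.2 rad) (value of joint chuck_sleeve below 0.2 rad and z of jar_cap in the frame of waste_jar between 0.1035 and 0.1078 m and horizontal distance between jar_cap and waste_jar below 0.005 m and angle between the x axis of jar_cap and the x axis of waste_jar, either way round below 0.13 rad and angle between the z axis of jar_cap and the z axis of waste_jar, either way round below 0.06 rad and horizontal distance between each of old_vial_1, old_vial_2, old_vial_3, old_vial_4 and waste_jar below 0.0355 m and z of old_vial_1 in the frame of waste_jar between -0.003 and 0.075 m and z of old_vial_2 in the frame of waste_jar between -0.003 and 0.075 m and z of old_vial_3 in the frame of waste_jar between -0.003 and 0.075 m and z of old_vial_4 in the frame of waste_jar between -0.003 and 0.075 m and x of waste_jar in the frame of spill_tray between -0.055 and 0.055 m and y of waste_jar in the frame of spill_tray between -0.055 and 0.055 m and z of waste_jar in the frame of spill_tray below 0.01 m and angle between waste_jar's own z axis and vertical below 0.06 rad and linear speed of waste_jar below 0.02 m/s); the robot touches nothing.
It fails at once if the jar is tipped over (angle between waste_jar's own z axis and vertical above 0.6 rad).
It fails at once if the flask, the bench timer or the pen is pushed more than 3 cm (distance of any of flask, bench_timer, pen from where it was at the start of the episode above 0.03 m).
Of old_vial_1, old_vial_2, old_vial_3, old_vial_4 only 2 to 4 are there at a start; the rules pass over those that are not, and their reading is None.
At some moment in a run one of vial_rack, waste_jar may be knocked a few centimetres aside while the robot is not near it.
It also fails if it takes over 210 s, if anything falls off the work surface, if the arm or the gripper's body presses on something with over 40 N, if the wrist force passes 120 N, or if a joint passes its speed limit or range.

### The arm

A 7-joint arm with a two-finger parallel gripper is mounted at the origin on a cart in front of the work surface, level with it; the furniture and walls round the work are solid. World frame = base frame: x ahead of the robot, y to its left, z up, the work surface at z = 0. Lengths are in m, angles in rad, forces in N, time in s.
With the tool pointing down it reaches from about 0.425 to 0.975 m from the base axis. Payload 16.7 kg.
Tool frame: the origin (TCP) lies at the very end of the fingers, on their centre line; the grasp point (between the pads) lies behind it (ctrl.pinch_z is the z of the grasp point in the tool frame, in m); z points along the fingers, y is the line along which they close (so a half turn about z gives the same grasp; the last joint's range is limited). The gripper opens to 85 mm and grips with 20 to 120 N. Pads are 22 mm wide; open, the fingers measure 114 mm over their backs; the gripper's body (76 mm by 85 mm) begins 54 mm behind the grasp point. The pads swing forward as they close: fully open they stand 13 mm farther back than shut.
Start: joints at [-0.149, 0.426, 0.074, 1.606, -0.034, 1.111, -0.067], TCP at [0.675, -0, 0.231] pointing down, gripper open.
Joint ranges: [-2.85, 2.85], [-0.5, 2.14], [-1.23, 1.37], [0.21, 2.46], [-1.02, 4.16], [0.16, 2.05], [-2.73, 2.73]. Speed limits (rad/s): [1.89, 1.89, 2.39, 2.39, 3.01, 3.01, 3.01].

### API

Orientations are given as a unit quaternion [w, x, y, z].
In Python, from bench import ctrl gives the robot as it stands.
- The arm moves only by the tool move_arm, never from a script. Its argument "series" is a list of rows, each a list of 7 numbers: the closure, from 0 (fully open) to 1 (shut), then the shift along the tool's x, y, z in cm, then the turn, a rotation vector about the tool's x, y, z in degrees. In form: [[grip, dx, dy, dz, rx, ry, rz], ...]. A call has exactly 5 rows; each row shifts and turns the commanded pose from where the row before left it, along the tool's axes as they then stand; what a row does not reach is not made up. A row lasts 1/12 s, in which the tool goes at most 41.7 mm and 7.16 degrees, less where a joint would pass 70% of its speed; a pose out of reach is approached as far as the arm can. A call is refused whole if a number of a shift passes 4.17 or a number of a turn 7.16, either way. A call with a gripper value outside its range is refused whole. The fingers move at their own pace and stop on an object; "force" is the grip in N (left out, the last holds). Time passes only in rows, so rows that do not move let the fingers close, or fill a call up. It gives the time, the measured TCP pose, the force, the opening and the grip force at its end, in the units of the state.
- ctrl.get_state(): the state, without advancing time (a new reading comes with each control period).
- ctrl.snapshot(name): name is "scene" or "side" or "wrist"; returns a dict with "pixels" (400x640x3 uint8, blue, green, red), "z_map" (400x640 float32, m along the optical axis (not along the pixel's ray), 0 where there is no reading), "fovy" (degrees; the focal length in pixels is half the picture's height over the tangent of half this angle, whatever the lens; pixels are square), "cx", "cy" (the principal point, pixels), "R" (3x3) and "t" (3): a world point X has camera coordinates R X + t. Camera axes: x right, y down, z forward; pixel columns grow to the right and rows downward; lengths in m; the calibration is good to about 2 mm. A picture is of the moment at which its call begins.
- ctrl.job_done(): hands the job in; it is judged then, once.
The state is a dict: "clock": time; "qpos": joint angles; "qvel": joint speeds; "effort": joint torques, N m; "ee_pos": TCP position; "tool_rot": TCP orientation; "contact_force": force on the tool from outside, world axes, zero at the start; "moment": the same for the moment, N m; "width": finger opening in m; "grasp_force": force on a finger pad.
Only numpy, scipy, OpenCV 4.12 (cv2) and the standard library are available. Lean on these libraries where they do the work, as an engineer would, in place of code of your own. Each camera call takes 0.05 s, during which the arm holds its last target. There are 200 camera calls.

## Working session

There is one attempt and no reset: what is moved stays moved. The work goes in short steps, Python scripts to look and compute and a tool call to move; the robot and the scene stay as the last step left them, time stands still between calls to the robot, and variables do not carry over. Pictures are saved under pics/ and viewed, at most 14 in all, crops included, and the job is handed in when it is done.

Besides the shell and the picture viewer there is one more tool, called after "Request:" by a JSON object that holds its "name" and its "arguments". move_arm: Moves the arm, as the interface text tells. Its arguments: {"type":"object","properties":{"series":{"type":"array","items":{"type":"array","items":{"type":"number"}}},"force":{"type":"number"}},"required":["series"]}

```bash
ls; mkdir -p pics
cat > h.py <<'E'
import numpy as np, cv2
from bench import ctrl
def K(s):
    f=s["pixels"].shape[0]/2/np.tan(np.radians(s["fovy"])/2); return f,s["cx"],s["cy"]
def cloud(s):
    f,cx,cy=K(s); z=s["z_map"]; v,u=np.indices(z.shape)
    P=np.stack([(u-cx)/f*z,(v-cy)/f*z,z],-1)
    W=(P-np.array(s["t"]))@np.array(s["R"]); W[z==0]=np.nan; return W
def proj(s,X):
    f,cx,cy=K(s); c=np.array(s["R"])@np.array(X)+np.array(s["t"]); return c[0]/c[2]*f+cx,c[1]/c[2]*f+cy
def ray(s,u,v,h):
    f,cx,cy=K(s); R=np.array(s["R"]); o=-R.T@np.array(s["t"]); d=R.T@np.array([(u-cx)/f,(v-cy)/f,1]); return o+d*(h-o[2])/d[2]
E
python3 - <<'E'
from h import *
print(ctrl.get_state(), ctrl.pinch_z)
for n in("scene","side","wrist"):
    s=ctrl.snapshot(n); cv2.imwrite(f"pics/{n}0.png",s["pixels"]); np.savez(f"{n}0.npz",**s)
    print(n,s["fovy"],s["cx"],s["cy"],-np.array(s["R"]).T@np.array(s["t"]))
E
```

```text
pics
{'clock': 0.0, 'qpos': array([-0.14953675,  0.42673024,  0.07385519,  1.60659444, -0.03409771,
        1.11081857, -0.06710807]), 'qvel': array([ 1.27148678e-03,  2.13766635e-05,  2.78308433e-04, -1.16548201e-03,
       -1.16780279e-04,  1.42971600e-04, -1.73781647e-04]), 'effort': array([ 7.16691302e-04, -9.49842310e+01,  3.76242042e+00, -4.63523841e+01,
        1.94300286e-02,  1.01335210e-02,  2.85131875e-06]), 'ee_pos': array([ 6.74593062e-01, -7.36353239e-06,  2.30617451e-01]), 'tool_rot': array([-4.20133911e-04,  7.07108578e-01,  7.07104690e-01, -4.90119099e-04]), 'contact_force': array([ 0.30539785, -0.14222208, -0.85535536]), 'moment': array([-0.01662985, -0.0172341 , -0.04666982]), 'grasp_force': 0.0, 'width': 0.08521913256660418} -0.0187
scene 48.70037363247676 312.5835245146548 203.4715446996176 [0.00526861 1.21747349 1.3337743 ]
side 57.726976545729215 314.04978103495364 200.56139334499144 [ 0.17948278 -0.7459397   0.82234823]
wrist 58.63042669278301 322.3513907784765 200.65392033634865 [0.67494793 0.06644303 0.37394907]
```

View pics/scene0.png

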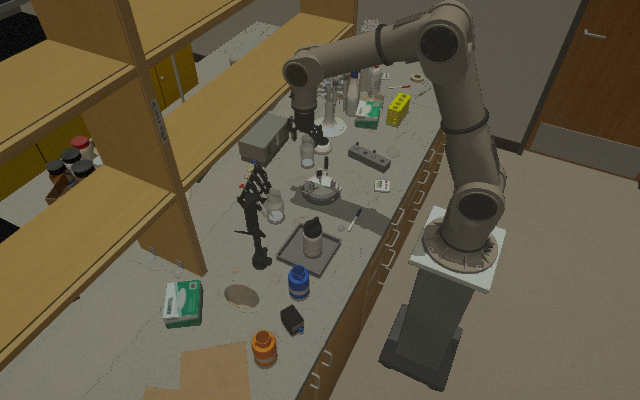

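View pics/side0.png

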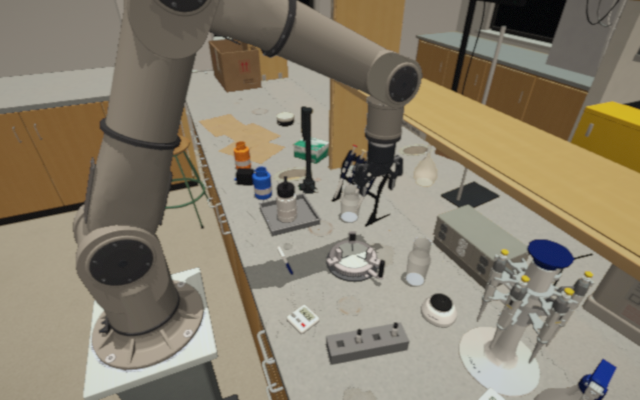

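The white jar stands in the tray at scene (312,238) / side (286,200). Look-alikes are the blue jar at scene (298,282) and the orange jar at scene (264,348), neither of which is meant. The chuck is at side (353,260), the rack at (368,342) with vials near (360,335) and (395,327), the timer at (303,319) and the pen at (286,260).

Run:
```python
from h import *
s=dict(np.load("side0.npz")); c=dict(np.load("scene0.npz"))
a=cv2.resize(s["pixels"][170:370,240:480],None,fx=2.4,fy=2.4,interpolation=cv2.INTER_CUBIC)[:480,:576]
cv2.imwrite("pics/a.png",a)
b=cv2.resize(c["pixels"][130:280,270:420],None,fx=4,fy=4,interpolation=cv2.INTER_CUBIC); cv2.imwrite("pics/b.png",b)
for n,s in (("side",s),("scene",c)):
    W=cloud(s)
    for l,p in dict(side=dict(jar=(286,200),cap=(286,187),chuck=(350,262),lever=(381,268),rack=(350,347),v1=(360,333),v2=(395,325),timer=(303,319),flask=(439,309),bench=(330,300)),scene=dict(jar=(312,245),cap=(312,226),chuck=(320,190),rack=(365,155),timer=(382,186),pen=(356,220))).get(n).items():
        print(n,l,W[p[1],p[0]].round(3))
```

```text
side jar [0.48  0.262 0.1  ]
side cap [0.484 0.264 0.152]
side chuck [ 0.581 -0.042  0.037]
side lever [ 0.632 -0.132  0.075]
side rack [ 0.45  -0.3    0.038]
side v1 [ 0.477 -0.296  0.072]
side v2 [ 0.564 -0.311  0.076]
side timer [ 0.38  -0.165  0.014]
side flask [ 0.709 -0.298  0.051]
side bench [ 0.478 -0.124 -0.   ]
scene jar [0.472 0.323 0.077]
scene cap [0.485 0.298 0.15 ]
scene chuck [0.592 0.019 0.039]
scene rack [ 0.513 -0.28   0.04 ]
scene timer [ 0.377 -0.148  0.016]
scene pen [0.401 0.073 0.002]
```

View pics/a.png

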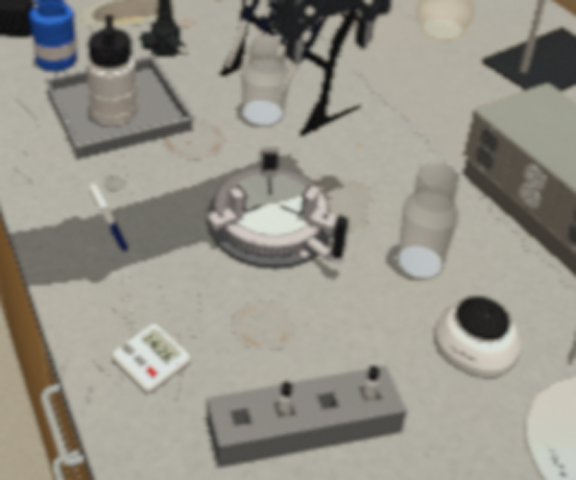

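View pics/b.png

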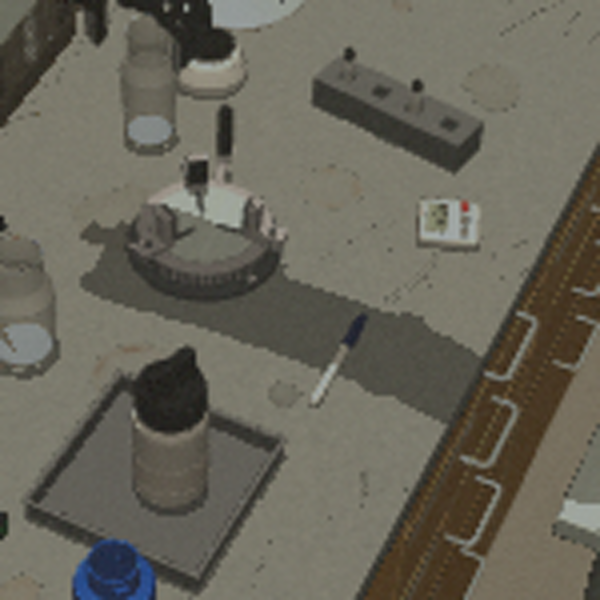

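Scene and side crops show two vials, with caps at side-crop (287,388) and (373,374), in wells 2 and 4. The white jar with black cap is at (112,80) in the tray; its bar stands on top. The chuck is at (270,215) with its lever handle at (340,237).

Run:
```python
from h import *
for n in("side","scene","wrist"):
    s=dict(np.load(n+"0.npz")); W=cloud(s); g=s["pixels"].max(-1)
    def st(l,c,r,z0,z1):
        m=(np.hypot(W[...,0]-c[0],W[...,1]-c[1])<r)&(W[...,2]>z0)&(W[...,2]<z1); P=W[m]
        if len(P)<5: print(n,l,len(P)); return
        ctr,_=cv2.minEnclosingCircle(P[:,:2].astype(np.float32)); rect=cv2.minAreaRect(P[:,:2].astype(np.float32)*1000)
        print(n,l,len(P),P.mean(0).round(3),np.round(ctr,4),np.round(_,4),"rect",[np.round(q,1) for q in rect],"zmax",P[:,2].max().round(3))
    st("bar",(.49,.28),.07,.148,.2); st("jar",(.49,.28),.07,.03,.1);st("tray",(.49,.28),.16,.015,.03)
    st("chuckfoot",(.6,-.02),.12,.015,.034); st("jaws",(.6,-.02),.07,.06,.09); st("lever",(.63,-.135),.05,.05,.1)
    st("racktop",(.51,-.29),.14,.033,.041); st("v1",(.477,-.3),.03,.06,.09); st("v2",(.564,-.31),.03,.06,.09)
```

```text
side bar 49 [0.487 0.277 0.165] [0.4906 0.2837] 0.0258 rect [array([489.6, 283.9]), array([51.2, 10.9]), np.float64(70.7)] zmax 0.171
side jar 325 [0.482 0.263 0.067] [0.4886 0.2842] 0.0357 rect [array([483.3, 273.1]), array([44.9, 70.2]), np.float64(65.5)] zmax 0.1
side tray 406 [0.498 0.279 0.023] [0.4995 0.3073] 0.1365 rect [array([500.1, 319.2]), array([233.1, 187. ]), np.float64(88.6)] zmax 0.03
side chuckfoot 567 [ 0.595 -0.04   0.03 ] [ 0.6114 -0.0387] 0.0981 rect [array([600.5, -26. ]), array([173.3, 144.6]), np.float64(66.1)] zmax 0.034
side jaws 176 [ 0.603 -0.017  0.074] [ 0.6049 -0.0139] 0.0617 rect [array([611.3, -22.3]), array([112.7, 100.7]), np.float64(35.5)] zmax 0.084
side lever 83 [ 0.635 -0.13   0.077] [ 0.6368 -0.128 ] 0.0086 rect [array([ 636.3, -128. ]), array([15.6, 15.1]), np.float64(18.2)] zmax 0.098
side racktop 1462 [ 0.497 -0.297  0.037] [ 0.5011 -0.2942] 0.1005 rect [array([ 501.2, -294.3]), array([ 59. , 196.7]), np.float64(79.1)] zmax 0.041
side v1 32 [ 0.477 -0.292  0.07 ] [ 0.4758 -0.2909] 0.0067 rect [array([ 477.6, -290.8]), array([ 9.3, 12.5]), np
[... 1379 characters left out ...]
2.4]), array([10.1, 14.6]), np.float64(22.6)] zmax 0.077
wrist bar 0
wrist jar 0
wrist tray 0
wrist chuckfoot 3829 [ 0.611 -0.006  0.032] [ 0.6093 -0.0332] 0.0965 rect [array([598.6, -20.2]), array([167.6, 154.4]), np.float64(72.0)] zmax 0.034
wrist jaws 1799 [ 0.601 -0.013  0.078] [ 0.6052 -0.012 ] 0.061 rect [array([609.5,  -1.7]), array([ 98.5, 114.2]), np.float64(65.8)] zmax 0.084
wrist lever 688 [ 0.638 -0.12   0.082] [ 0.6375 -0.1235] 0.0087 rect [array([ 637.4, -123.6]), array([16.2, 16.5]), np.float64(27.8)] zmax 0.098
wrist racktop 146 [ 0.433 -0.259  0.039] [ 0.429  -0.2585] 0.0171 rect [array([ 429. , -258.3]), array([33.5,  9.1]), np.float64(3.5)] zmax 0.041
wrist v1 0
wrist v2 0
```

Run:
```python
from h import *
H=np.full((16,22),0.)
for n in("side","scene"):
    s=dict(np.load(n+"0.npz")); P=cloud(s).reshape(-1,3); P=P[np.isfinite(P).all(1)]
    m=(P[:,0]>.3)&(P[:,0]<1.1)&(P[:,1]>-.5)&(P[:,1]<.6)&(P[:,2]<.5); P=P[m]
    np.maximum.at(H,(((P[:,0]-.3)/.05).astype(int),((P[:,1]+.5)/.05).astype(int)),P[:,2])
print("cols y=-.5+.05j; rows x=.3+.05i; cm")
for i,r in enumerate(H): print("%.2f"%(.3+.05*i),*["%3d"%round(v*100) for v in r])
```

```text
cols y=-.5+.05j; rows x=.3+.05i; cm
0.30   1   1   1   1   1   1   1   2   1   1   1   1   1   1   1   1   1   1   1   1   1   1
0.35   1   1   1   3   1   1   3   2   1   1   1   1   1   1   1   1   1   1   1   1   1   7
0.40   1   1   1   4   5   4   3   2   1   1   2   2   2   1   3   3   3   3  12  13  10   7
0.45   1   1   1   4   8   1   1   1   1   1   1   1   1   1   8  18  18   3  12  13  10   1
0.50   1   1   1   5   5   1   1   1   3   9   4   1   1   1   3  15  17   3   1   1   1   1
0.55   1   1   1   8   8   1   1   1   4  30   9   4   1   1   3   3   3   3   5   1   1   1
0.60   1   1   1   1   4   1   1  10   9  50  50   9   1   1   1   1   1   4  36  36   1   0
0.65  32  30   1   3   4   3   1   1  42  50  50  48   1  13  13  12   4   3  35   5   1   1
0.70  36  36  33   6   7   7  15  16   1  50  50  48   4  17  19  21  22   1   1   1   1   1
0.75  43  43  43  43  43  43  43  43  43  43  43  43  43  43  43  43  43  43  43  43  43  50
0.80  43  43  43  43  43  43  43  43  43  43  43  43  43  43  43  43  43  43  43  43  43  50
0.85  43  43  43  43  43  43  43  43  43  43  43  43  43  43  43  43  43  43  43  43  35  50
0.90  43  43  43  43  43  43  43  43  43  43  43  43  43  43  43  43  43  43  43   0  32  50
0.95  43  43  43  43  43  43  43  43  43  43  43  43  43  43  43  43  43  43  43   0  11  50
1.00  43  43  43  43  43  43  43  43  43  43  43  43  43  43  43  43  43  43   0   0  50  50
1.05  43  43  43  43  43  43  43  43  43  43  43  43  43  43  43  43  43  42   0   0  50  50
```

Request:
{"name": "move_arm", "arguments": {"series": [[0,2.15,-1.85,-1,0,0,0],[0,2.15,-1.85,-1,0,0,0],[0,2.15,-1.85,-1,0,0,0],[0,2.15,-1.85,-1,0,0,0],[0,0,0,-1,0,0,0]]}}

```text
clock: 0.57
ee_pos: [0.5979, 0.0909, 0.2818]
tool_rot: [-0.001, 0.705, 0.709, 0.0]
contact_force: [0.6, 0.0, 0.0]
width: 0.0855
grasp_force: 0.0
```

Request:
{"name": "move_arm", "arguments": {"series": [[0,2.15,-1.85,-1,0,0,0],[0,2.15,-1.85,-1,0,0,0],[0,2.15,-1.85,-1,0,0,0],[0,2.15,-1.85,-1,0,0,0],[0,2.15,-1.85,-1,0,0,0]]}}

```text
clock: 0.98
ee_pos: [0.5073, 0.1943, 0.3317]
tool_rot: [-0.0, 0.707, 0.707, -0.0]
contact_force: [-0.8, -0.2, -0.2]
width: 0.085
grasp_force: 0.0
```

Request:
{"name": "move_arm", "arguments": {"series": [[0,2.15,-1.85,0,0,0,0],[0,0,0,0,0,0,0],[0,0,0,0,0,0,0],[0,0,0,0,0,0,0],[0,0,0,0,0,0,0]]}}

```text
clock: 1.4
ee_pos: [0.4905, 0.214, 0.331]
tool_rot: [0.0, 0.708, 0.707, -0.0]
contact_force: [0.9, 0.2, -1.0]
width: 0.0853
grasp_force: 0.0
```

```bash
cat >> h.py <<'E'
def T():
    from scipy.spatial.transform import Rotation as Ro
    st=ctrl.get_state(); q=st["tool_rot"]; return st,np.array(st["ee_pos"]),Ro.from_quat([q[1],q[2],q[3],q[0]]).as_matrix()
def rect(P,l=""):
    r=cv2.minAreaRect(P[:,:2].astype(np.float32)*1000); b=cv2.boxPoints(r)
    e=[b[1]-b[0],b[2]-b[1]]; e=max(e,key=np.linalg.norm); a=np.degrees(np.arctan2(e[1],e[0]))
    print(l,len(P),"ctr",np.round(r[0],1),"size",np.round(r[1],1),"long axis deg",round((a+90)%180-90,1),"z",np.percentile(P[:,2],[5,50,95]).round(4)); return r
def sel(W,c,r,z0,z1): 
    return W[(np.hypot(W[...,0]-c[0],W[...,1]-c[1])<r)&(W[...,2]>z0)&(W[...,2]<z1)]
def go(tgt,yaw=None):
    """tool-frame cm to the target and yaw turn (tool z, deg) that brings tool y to world angle yaw"""
    st,p,R=T(); print("tcp",p.round(4),"tool y deg",np.degrees(np.arctan2(R[1,1],R[0,1])).round(2),"tilt",np.degrees(R.T@np.array([0,0,-1])).round(2)[:2],"d_tool cm",(R.T@(np.array(tgt)-p)*100).round(2))
    if yaw is not None:
        a=np.degrees(np.arctan2(R[1,1],R[0,1])); d=-(yaw-a); print("rz",round((d+90)%180-90,2))
E
python3 - <<'E'
from h import *
s=ctrl.snapshot("wrist"); cv2.imwrite("pics/w1.png",s["pixels"]); W=cloud(s)
r=rect(sel(W,(.488,.284),.06,.155,.2),"bar"); rect(sel(W,(.488,.284),.06,.12,.146),"captop"); rect(sel(W,(.488,.284),.2,.024,.03),"trayrim")
go([r[0][0]/1000,r[0][1]/1000,.145],0)
E
```

```text
bar 1145 ctr [489.  290.4] size [53.9 14. ] long axis deg 71.1 z [0.1682 0.1704 0.1717]
captop 2986 ctr [489.1 290.3] size [64.6 64.8] long axis deg -41.8 z [0.1396 0.1426 0.1449]
trayrim 3537 ctr [543.2 299.3] size [188.4 274.7] long axis deg -0.8 z [0.0245 0.0268 0.0286]
tcp [0.4905 0.214  0.331 ] tool y deg -0.09 tilt [0.02 0.02] d_tool cm [ 7.65 -0.16 18.6 ]
rz -0.09
```

View pics/w1.png

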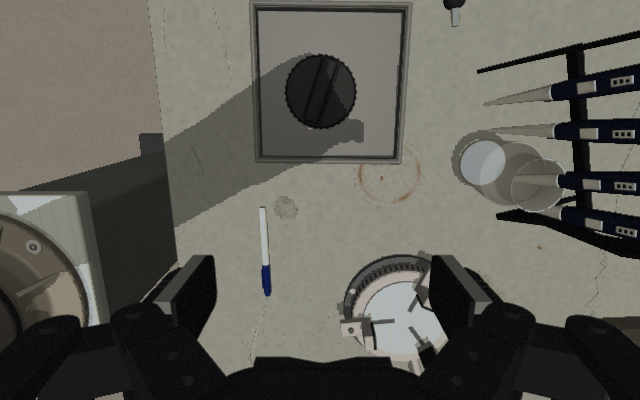

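The cap is at (321,91) in the tray, bar tilted slightly; tray rim around it, chuck at (400,310), pen at (265,250). Measurements match the description (bar 54×14 mm, cap 65 mm).

Request:
{"name": "move_arm", "arguments": {"series": [[0,3.82,-0.08,0,0,0,0],[0,3.82,-0.08,0,0,0,0],[0,0,0,0,0,0,6.3],[0,0,0,0,0,0,6.3],[0,0,0,0,0,0,6.3]]}}

```text
clock: 1.87
ee_pos: [0.4888, 0.2912, 0.3307]
tool_rot: [0.0, 0.815, 0.579, -0.001]
contact_force: [0.4, 0.3, 0.6]
width: 0.0854
grasp_force: 0.0
```

Request:
{"name": "move_arm", "arguments": {"series": [[0,0,0,2.5,0,0,0],[0,0,0,3,0,0,0],[0,0,0,3,0,0,0],[0,0,0,2,0,0,0],[0,0,0,0,0,0,0]]}}

```text
clock: 2.28
ee_pos: [0.4872, 0.2894, 0.222]
tool_rot: [0.0, 0.814, 0.581, -0.003]
contact_force: [-0.5, -0.5, -0.3]
width: 0.0853
grasp_force: 0.0
```

Run:
```python
from h import *
go([.489,.2904,.146],-18.9)
```

```text
tcp [0.4872 0.2894 0.222 ] tool y deg -18.97 tilt [0.31 0.21] d_tool cm [0.19 0.17 7.6 ]
rz -0.07
```

Request:
{"name": "move_arm", "arguments": {"series": [[0,0.05,0.1,2,0,0,0],[0,0,0,2,0,0,0],[0,0,0,2,0,0,0],[0,0,0,1.6,0,0,0],[0,0,0,0,0,0,0]]}}

```text
clock: 2.7
ee_pos: [0.4892, 0.2905, 0.1486]
tool_rot: [0.0, 0.814, 0.581, -0.002]
contact_force: [-0.7, -0.3, -0.5]
width: 0.0858
grasp_force: 0.0
```

Request:
{"name": "move_arm", "arguments": {"series": [[0.5,0,0,0,0,0,0],[0.7,0,0,0,0,0,0],[1,0,0,0,0,0,0],[1,0,0,0,0,0,0],[1,0,0,0,0,0,0]], "force": 60}}

```text
clock: 3.12
ee_pos: [0.4898, 0.2917, 0.1512]
tool_rot: [-0.0, 0.814, 0.581, 0.001]
contact_force: [-0.1, 0.2, 0.4]
width: 0.0256
grasp_force: 0.0
```

Request:
{"name": "move_arm", "arguments": {"series": [[1,0,0,0,0,0,0],[1,0,0,0,0,0,0],[1,0,0,-0.5,0,0,0],[1,0,0,-1,0,0,0],[1,0,0,0,0,0,0]]}}

```text
clock: 3.53
ee_pos: [0.4901, 0.2919, 0.1672]
tool_rot: [0.0, 0.814, 0.581, 0.001]
contact_force: [0.0, 0.4, -2.4]
width: 0.0128
grasp_force: 59.7
```

Run:
```python
from h import *
go([.489,.2904,.146],-18.9); print(T()[0])
s=dict(np.load("wrist0.npz")); W=cloud(s)
P=np.concatenate([sel(W,(.605,-.0125),.08,.0345,.0385)]); rect(P,"face")
from scipy.optimize import least_squares
# foot outer edge & jaw tops
J=sel(W,(.605,-.0125),.08,.079,.086)
ang=np.degrees(np.arctan2(J[:,1]+.0125,J[:,0]-.605)); rr=np.hypot(J[:,1]+.0125,J[:,0]-.605)
h,e=np.histogram(ang,36,(-180,180)); print(h)
for k in np.unique(np.round(ang/120-.1)):
    pass
import collections
lab=cv2.kmeans(J[:,:2].astype(np.float32),3,None,(3,50,1e-5),5,cv2.KMEANS_PP_CENTERS)
print(lab[2],[rect(J[lab[1][:,0]==i],"jaw") for i in range(3)])
F=sel(W,(.605,-.0125),.1,.0,.016)
```

```text
tcp [0.4901 0.2919 0.1672] tool y deg -18.91 tilt [-0.08 -0.06] d_tool cm [-0.18 -0.06  2.12]
rz -0.01
{'clock': 3.5333, 'qpos': array([-0.58241021,  0.32618956, -0.08221118,  1.90329478,  0.0334062 ,
        0.91159115, -1.01073738]), 'qvel': array([-0.00029736,  0.01004545, -0.00313444,  0.01398076,  0.00302468,
       -0.0403659 , -0.00285048]), 'effort': array([-5.95653313e-02, -7.90070558e+01,  3.14689446e-01, -4.01308286e+01,
       -5.80416585e-02,  7.87392408e-01,  4.01536294e-02]), 'ee_pos': array([0.49012633, 0.2919061 , 0.16717004]), 'tool_rot': array([7.96989200e-06, 8.13651094e-01, 5.81352796e-01, 9.07185997e-04]), 'contact_force': array([ 0.01854282,  0.40612584, -2.41505849]), 'moment': array([ 0.01506722, -0.04412143, -0.01366959]), 'grasp_force': 59.691787362098694, 'width': 0.012790689738669642}
face 10232 ctr [607.  -10.5] size [137.7 140.4] long axis deg -80.0 z [0.035  0.0367 0.0379]
[193 107   0   0   0   0   0   0   0   0   0  77 167 158   2   0   0   0
   0   0   0   0   0 104 222 172   0   0   0   0   0   0   0   0   0 151]
jaw 404 ctr [636.2 -54. ] size [21.9 15.6] long axis deg 35.0 z [0.0797 0.0814 0.0828]
jaw 498 ctr [626.6  37.6] size [15.4 22. ] long axis deg -23.8 z [0.0798 0.0812 0.0825]
jaw 451 ctr [552.3 -16.5] size [15.5 22.1] long axis deg -85.2 z [0.0796 0.0813 0.0826]
[[ 0.6363907  -0.05340219]
 [ 0.62680805  0.03770176]
 [ 0.5526989  -0.01610852]] [((636.222412109375, -53.96905517578125), (21.930076599121094, 15.56986141204834), 35.025665283203125), ((626.5927734375, 37.58911895751953), (15.400537490844727, 21.95876693725586), 66.20355224609375), ((552.3290405273438, -16.483104705810547), (15.46400260925293, 22.058216094970703), 4.83811092376709)]
```

Request:
{"name": "move_arm", "arguments": {"series": [[1,0,0,-1.5,0,0,0],[1,0,0,-2,0,0,0],[1,0,0,-2,0,0,0],[1,0,0,-2,0,0,0],[1,0,0,-1,0,0,0]], "force": 80}}

```text
clock: 3.95
ee_pos: [0.4901, 0.2919, 0.2529]
tool_rot: [-0.0, 0.814, 0.581, 0.001]
contact_force: [1.3, 0.5, -3.3]
width: 0.012
grasp_force: 83.9
```

Request:
{"name": "move_arm", "arguments": {"series": [[1,-1.2,1,0,0,0,0],[1,-2,1.65,0,0,0,0],[1,-2.2,1.85,0,0,0,0],[1,-2.2,1.85,0,0,0,0],[1,-2.2,1.85,0,0,0,0]]}}

```text
clock: 4.37
ee_pos: [0.5354, 0.1709, 0.2501]
tool_rot: [-0.0, 0.814, 0.582, -0.0]
contact_force: [1.2, 0.9, -3.3]
width: 0.0117
grasp_force: 83.7
```

Request:
{"name": "move_arm", "arguments": {"series": [[1,-2.2,1.85,0,0,0,0],[1,-2.2,1.85,0,0,0,0],[1,-2.2,1.85,0,0,0,0],[1,-2.2,1.85,0,0,0,0],[1,-2.2,1.85,0,0,0,0]]}}

```text
clock: 4.78
ee_pos: [0.5874, 0.0368, 0.25]
tool_rot: [-0.0, 0.814, 0.581, -0.0]
contact_force: [0.1, 1.2, -2.9]
width: 0.0115
grasp_force: 83.7
```

Request:
{"name": "move_arm", "arguments": {"series": [[1,-2.2,1.85,0,0,0,0],[1,-1.4,1.0,0,0,0,0],[1,-0.7,0.3,0,0,0,0],[1,0,0,0,0,0,0],[1,0,0,0,0,0,0]]}}

```text
clock: 5.2
ee_pos: [0.6027, -0.012, 0.25]
tool_rot: [-0.0, 0.814, 0.581, -0.0]
contact_force: [0.1, 1.3, -3.6]
width: 0.0122
grasp_force: 83.7
```

Run:
```python
from h import *
go([.605,-.011,.183],-18.9); print(T()[0]["qpos"].round(2))
s=ctrl.snapshot("side"); W=cloud(s); rect(sel(W,(.6,-.01),.06,.1,.19),"jar?"); 
rect(sel(W,(.6,-.01),.09,.078,.085),"jaws")
```

```text
tcp [ 0.6027 -0.012   0.25  ] tool y deg -18.9 tilt [-0.01  0.04] d_tool cm [0.17 0.19 6.7 ]
rz -0.0
[-0.17  0.29  0.1   1.76 -0.03  1.09 -0.39]
jar? 548 ctr [593.2 -31.2] size [39.6 72.4] long axis deg -30.3 z [0.1098 0.1484 0.1855]
jaws 45 ctr [595.3 -39.8] size [ 22.9 111.4] long axis deg -20.1 z [0.0781 0.0805 0.0822]
```

Request:
{"name": "move_arm", "arguments": {"series": [[1,0.17,0.19,0,0,0,0],[1,0,0,1.5,0,0,0],[1,0,0,2,0,0,0],[1,0,0,1.6,0,0,0],[1,0,0,0.8,0,0,0]]}}

```text
clock: 5.67
ee_pos: [0.6046, -0.0102, 0.1895]
tool_rot: [-0.001, 0.813, 0.582, -0.001]
contact_force: [-0.1, 0.1, -3.5]
width: 0.0119
grasp_force: 83.7
```

Request:
{"name": "move_arm", "arguments": {"series": [[1,0,0,0.2,0,0,0],[1,0,0,0.2,0,0,0],[1,0,0,0.2,0,0,0],[1,0,0,0.1,0,0,0],[1,0,0,0,0,0,0]]}}

```text
clock: 6.08
ee_pos: [0.6057, -0.0116, 0.1848]
tool_rot: [0.0, 0.814, 0.581, 0.0]
contact_force: [0.5, -0.1, -3.5]
width: 0.0121
grasp_force: 83.7
```

Run:
```python
from h import *
go([.605,-.011,.183],-18.9); print(T()[0]["contact_force"])
```

```text
tcp [ 0.6057 -0.0116  0.1848] tool y deg -18.9 tilt [-0.02 -0.04] d_tool cm [ 0.03 -0.08  0.18]
rz 0.0
[ 0.46987943 -0.07986304 -3.54612484]
```

Request:
{"name": "move_arm", "arguments": {"series": [[1,0,0,0.1,0,0,0],[1,0,0,0.1,0,0,0],[1,0,0,0,0,0,0],[1,0,0,0,0,0,0],[1,0,0,0,0,0,0]]}}

```text
clock: 6.5
ee_pos: [0.6057, -0.0116, 0.1828]
tool_rot: [0.0, 0.814, 0.581, 0.0]
contact_force: [-1.5, 0.3, 5.1]
width: 0.0121
grasp_force: 84.8
```

Request:
{"name": "move_arm", "arguments": {"series": [[1,0,0,0.1,0,0,0],[1,0,0,0,0,0,0],[1,0,0,0,0,0,0],[1,0,0,0,0,0,0],[1,0,0,0,0,0,0]]}}

```text
clock: 6.92
ee_pos: [0.6057, -0.0116, 0.1818]
tool_rot: [0.0, 0.814, 0.581, 0.0]
contact_force: [-2.6, 0.4, 6.4]
width: 0.0121
grasp_force: 85.1
```

Request:
{"name": "move_arm", "arguments": {"series": [[0,0,0,0,0,0,0],[0,0,0,0,0,0,0],[0,0,0,0,0,0,0],[0,0,0,0,0,0,0],[0,0,0,-1,0,0,0]]}}

```text
clock: 7.33
ee_pos: [0.6044, -0.0117, 0.1899]
tool_rot: [-0.001, 0.814, 0.581, -0.001]
contact_force: [-0.3, 0.0, -0.9]
width: 0.0717
grasp_force: 0.0
```

Request:
{"name": "move_arm", "arguments": {"series": [[0,0,0,-2,0,0,0],[0,0,0,-2,0,0,0],[0,0,0,-3,0,0,0],[0,0,0,0,0,0,-7],[0,0,0,0,0,0,-7]]}}

```text
clock: 7.75
ee_pos: [0.6064, -0.0115, 0.2641]
tool_rot: [0.001, 0.735, 0.678, 0.001]
contact_force: [-0.4, 0.3, -1.5]
width: 0.0855
grasp_force: 0.0
```

Request:
{"name": "move_arm", "arguments": {"series": [[0,0,0,0,0,0,-7],[0,0,0,0,0,0,-7],[0,0,0,0,0,0,-7],[0,-2.9,0,0,0,0,0],[0,-2.9,0,0,0,0,0]]}}

```text
clock: 8.17
ee_pos: [0.6217, -0.0666, 0.2623]
tool_rot: [0.0, 0.599, 0.8, 0.0]
contact_force: [0.1, -1.3, 0.2]
width: 0.0855
grasp_force: 0.0
```

Request:
{"name": "move_arm", "arguments": {"series": [[0,-2.9,0,0,0,0,0],[0,-2.9,0,0,0,0,0],[0,0,0,0,0,0,0],[0,0,0,0,0,0,0],[0,0,0,0,0,0,0]]}}

```text
clock: 8.58
ee_pos: [0.6376, -0.1228, 0.2617]
tool_rot: [-0.0, 0.601, 0.799, 0.0]
contact_force: [-1.0, 0.1, -0.1]
width: 0.0855
grasp_force: 0.0
```

Run:
```python
from h import *
s=ctrl.snapshot("wrist"); cv2.imwrite("pics/w2.png",s["pixels"]); W=cloud(s)
rect(sel(W,(.605,-.011),.05,.193,.215),"bar"); rect(sel(W,(.605,-.011),.05,.16,.185),"captop"); r=rect(sel(W,(.6375,-.1237),.04,.09,.11),"lever")
go([.6375,-.1237,.055],16.3)
```

```text
bar 1820 ctr [602.5 -20.8] size [37.5 14.2] long axis deg 70.9 z [0.1979 0.2022 0.2036]
captop 5058 ctr [608.2 -23.7] size [65.5 43.1] long axis deg 16.0 z [0.1702 0.1746 0.1777]
lever 284 ctr [ 636.9 -124.1] size [16.1 16.5] long axis deg -72.0 z [0.0928 0.0962 0.0976]
tcp [ 0.6376 -0.1222  0.2617] tool y deg 16.15 tilt [-0.02 -0.01] d_tool cm [-0.15 -0.05 20.67]
rz -0.15
```

View pics/w2.png

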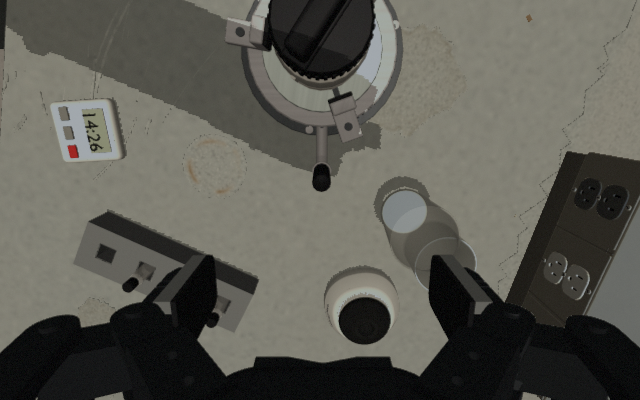

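Run:
```python
from h import *
for n in ("side0","scene0"):
    W=cloud(dict(np.load(n+".npz")))
    for z in ((.01,.05),(.05,.1),(.1,.2)):
        P=sel(W,(.72,-.16),.075,*z)
        if len(P)>5: rect(P,n+str(z))
s=ctrl.snapshot("wrist"); print(ray(s,404,212,0.005),ray(s,375,205,0),ray(s,427,215,0), ray(s,445,265,.16)); W=cloud(s); P=sel(W,(.72,-.16),.075,.01,.3); rect(P,"w")
```

```text
side0(0.01, 0.05) 180 ctr [ 733.3 -164.7] size [27.  57.5] long axis deg -46.0 z [0.0129 0.0306 0.0475]
side0(0.05, 0.1) 309 ctr [ 735.7 -162.2] size [42.  64.4] long axis deg -43.1 z [0.0525 0.0794 0.0981]
side0(0.1, 0.2) 437 ctr [ 744.7 -153.1] size [53.1 53.3] long axis deg -87.6 z [0.1023 0.1273 0.1484]
scene0(0.01, 0.05) 105 ctr [ 728.6 -180.5] size [125.6  93. ] long axis deg 42.9 z [0.012  0.0264 0.0469]
scene0(0.05, 0.1) 117 ctr [ 739.5 -131.4] size [64.9 36.9] long axis deg 12.1 z [0.0519 0.0762 0.0979]
scene0(0.1, 0.2) 172 ctr [ 746.3 -144.1] size [54.2 60.8] long axis deg -41.7 z [0.1022 0.1266 0.1478]
[ 0.74560466 -0.14984127  0.005     ] [ 0.71133438 -0.15235774  0.        ] [ 0.77476768 -0.14688543  0.        ] [ 0.74015498 -0.14508015  0.16      ]
w 7276 ctr [ 736.3 -157.5] size [ 86.2 145.7] long axis deg -74.1 z [0.0309 0.1168 0.2967]
```

The jar stands in the chuck at (320,40). The lever handle is at (321,178), with a glass bottle at (404,212) about 75 mm away. I'll go down partly closed.

Request:
{"name": "move_arm", "arguments": {"series": [[0.5,-0.15,-0.05,2,0,0,0],[0.5,0,0,3,0,0,0],[0.5,0,0,3.5,0,0,0],[0.5,0,0,3.5,0,0,0],[0.5,0,0,2.5,0,0,0]], "force": 40}}

```text
clock: 9.1
ee_pos: [0.6365, -0.1233, 0.1139]
tool_rot: [-0.001, 0.6, 0.8, -0.0]
contact_force: [0.7, -1.5, -0.2]
width: 0.0427
grasp_force: 0.0
```

Request:
{"name": "move_arm", "arguments": {"series": [[0.5,0,0,2.5,0,0,0],[0.5,0,0,2,0,0,0],[0.5,0,0,1.5,0,0,0],[0.5,0,0,0,0,0,0],[0.5,0,0,0,0,0,0]]}}

```text
clock: 9.52
ee_pos: [0.6373, -0.1238, 0.0562]
tool_rot: [-0.001, 0.601, 0.799, -0.0]
contact_force: [0.7, -0.7, 0.3]
width: 0.0428
grasp_force: 0.0
```

Request:
{"name": "move_arm", "arguments": {"series": [[1,0,0,0,0,0,0],[1,0,0,0,0,0,0],[1,0,0,0,0,0,0],[1,0,0,0,0,0,0],[1,0,0,0,0,0,0]]}}

```text
clock: 9.93
ee_pos: [0.6371, -0.1249, 0.0579]
tool_rot: [-0.0, 0.601, 0.799, -0.0]
contact_force: [-8.5, 0.3, 11.6]
width: 0.0156
grasp_force: 38.7
```

Run:
```python
from h import *
go([.6375,-.1237,.055],16.3); print(T()[0])
c=np.array([.605,-.011]); p=T()[1][:2]-c; print(np.hypot(*p),np.degrees(np.arctan2(p[1],p[0])))
```

```text
tcp [ 0.6371 -0.1249  0.0579] tool y deg 16.08 tilt [0.   0.01] d_tool cm [0.11 0.07 0.29]
rz -0.22
{'clock': 9.9333, 'qpos': array([ 0.06588106,  0.57348119,  0.03832504,  1.79512279, -0.02956132,
        0.77366056,  0.39989225]), 'qvel': array([-0.00028026, -0.00042647, -0.00029181, -0.00212541, -0.00258124,
        0.00174865, -0.00036019]), 'effort': array([-9.26895775e-01, -9.51054454e+01,  2.98039690e+00, -3.83930182e+01,
       -1.85065074e-01, -2.89833359e+00,  1.97810339e-03]), 'ee_pos': array([ 0.63712102, -0.1249166 ,  0.05786616]), 'tool_rot': array([-1.54878204e-05,  6.01252715e-01,  7.99058925e-01, -8.86621221e-05]), 'contact_force': array([-8.49720635,  0.34520322, 11.64432572]), 'moment': array([0.04358562, 1.92721008, 0.01221938]), 'grasp_force': 38.71906578540802, 'width': 0.015611814885139885}
0.11835856843748466 -74.2531602948288
```

Request:
{"name": "move_arm", "arguments": {"series": [[1,0.04,-1.03,0,0,0,5],[1,0.05,-1.03,0,0,0,5],[1,0.04,-1.03,0,0,0,5],[1,0.05,-1.03,0,0,0,5],[1,0.04,-1.03,0,0,0,5]]}}

```text
clock: 10.35
ee_pos: [0.5874, -0.1282, 0.058]
tool_rot: [0.001, 0.761, 0.648, 0.001]
contact_force: [3.6, 1.1, 2.1]
width: 0.016
grasp_force: 40.1
```

```bash
cat >> h.py <<'E'
def lev():
    st,p,R=T(); c=np.array([.605,-.011]); d=p[:2]-c; a=np.arctan2(d[1],d[0]); f=st["contact_force"]
    print("R",np.hypot(*d).round(4),"lever deg",np.degrees(a).round(1),"z",p[2].round(4),"Ftan cw on tool",(f[:2]@[np.sin(a),-np.cos(a)]).round(1),"Frad out",(f[:2]@[np.cos(a),np.sin(a)]).round(1),"Fz",f[2].round(1),"tool y",np.degrees(np.arctan2(R[1,1],R[0,1])).round(1),"w",st["width"].round(4),"clk",st["clock"])
E
python3 -c "
from h import *
lev()"
```

```text
Traceback (most recent call last):
  File "h.py", line 29, in lev
    print("R",np.hypot(*d).round(4),"lever deg",np.degrees(a).round(1),"z",p[2].round(4),"Ftan cw on tool",(f[:2]@[np.sin(a),-np.cos(a)]).round(1),"Frad out",(f[:2]@[np.cos(a),np.sin(a)]).round(1),"Fz",f[2].round(1),"tool y",np.degrees(np.arctan2(R[1,1],R[0,1])).round(1),"w",st["width"].round(4),"clk",st["clock"])
                                                                                                                                                                                                                                                                                    ^^^^^^^^^^^^^^^^^
AttributeError: 'float' object has no attribute 'round'
```

Request:
{"name": "move_arm", "arguments": {"series": [[1,0.04,-1.03,0,0,0,5],[1,0.05,-1.03,0,0,0,5],[1,0.04,-1.03,0,0,0,5],[1,0.05,-1.03,0,0,0,5],[1,0.02,-0.6,0,0,0,3]]}}

```text
clock: 10.77
ee_pos: [0.5428, -0.112, 0.0579]
tool_rot: [0.001, 0.875, 0.483, 0.001]
contact_force: [1.3, -4.9, 4.1]
width: 0.0162
grasp_force: 40.3
```

Request:
{"name": "move_arm", "arguments": {"series": [[1,0.01,-0.4,0,0,0,2],[1,0.01,-0.4,0,0,0,2],[1,0,0,0,0,0,0],[1,0,0,0,0,0,0],[1,0,0,0,0,0,0]]}}

```text
clock: 11.18
ee_pos: [0.5363, -0.1077, 0.0579]
tool_rot: [0.0, 0.891, 0.455, 0.001]
contact_force: [-4.2, -3.5, 11.3]
width: 0.0159
grasp_force: 41.0
```

```bash
sed -i 's/st\["width"\].round(4)/round(st["width"],4)/' h.py; python3 -c "
from h import *
lev()"
```

```text
R 0.1186 lever deg -125.4 z 0.0579 Ftan cw on tool 1.4 Frad out 5.3 Fz 11.3 tool y -35.9 w 0.0159 clk 11.1833
```

Request:
{"name": "move_arm", "arguments": {"series": [[1,0.01,-0.4,0,0,0,2],[1,0.01,-0.4,0,0,0,2],[1,0,0,0,0,0,0],[1,0,0,0,0,0,0],[1,0,0,0,0,0,0]]}}

```text
clock: 11.6
ee_pos: [0.5312, -0.1035, 0.0579]
tool_rot: [0.001, 0.906, 0.423, 0.002]
contact_force: [2.4, -9.6, 2.1]
width: 0.0158
grasp_force: 40.3
```

Request:
{"name": "move_arm", "arguments": {"series": [[1,0.01,-0.3,0,0,0,1.5],[1,0,-0.2,0,0,0,1],[1,0,0,0,0,0,0],[1,0,0,0,0,0,0],[1,0,0,0,0,0,0]]}}

```text
clock: 12.02
ee_pos: [0.5281, -0.101, 0.058]
tool_rot: [0.002, 0.915, 0.403, 0.002]
contact_force: [8.4, -13.8, -3.5]
width: 0.0159
grasp_force: 40.1
```

```bash
python3 -c "
from h import *
lev()"
```

```text
R 0.1184 lever deg -130.5 z 0.058 Ftan cw on tool -15.3 Frad out 5.0 Fz -3.5 tool y -42.5 w 0.0159 clk 12.0167
```

Request:
{"name": "move_arm", "arguments": {"series": [[0.5,0,0,0,0,0,0],[0.5,0,0,0,0,0,0],[0.5,0,0,0,0,0,0],[0.5,0,0,-2,0,0,0],[0.5,0,0,-3,0,0,0]]}}

```text
clock: 12.43
ee_pos: [0.5248, -0.0988, 0.1055]
tool_rot: [-0.0, 0.915, 0.404, -0.001]
contact_force: [-0.1, -0.1, 0.6]
width: 0.0428
grasp_force: 0.0
```

Request:
{"name": "move_arm", "arguments": {"series": [[0.5,0,0,-4,0,0,0],[0.5,0,0,-4,0,0,0],[0.5,0,0,-4,0,0,0],[0.2,0,0,-3,0,0,0],[0,0,0,0,0,0,0]]}}

```text
clock: 12.85
ee_pos: [0.5282, -0.0991, 0.2631]
tool_rot: [0.001, 0.915, 0.403, 0.004]
contact_force: [-0.4, -0.2, 0.3]
width: 0.0656
grasp_force: 0.0
```

Request:
{"name": "move_arm", "arguments": {"series": [[0,0,0,0,0,0,-6],[0,0,0,0,0,0,-6],[0,0,0,0,0,0,-6],[0,0,0,0,0,0,-6],[0,0,0,0,0,0,0]]}}

```text
clock: 13.27
ee_pos: [0.5257, -0.0986, 0.2567]
tool_rot: [-0.0, 0.809, 0.587, 0.0]
contact_force: [0.6, -0.3, 0.5]
width: 0.0854
grasp_force: 0.0
```

Run:
```python
from h import *
s=ctrl.snapshot("wrist"); cv2.imwrite("pics/w3.png",s["pixels"]); W=cloud(s)
rect(sel(W,(.605,-.011),.05,.193,.215),"bar"); rect(sel(W,(.605,-.011),.05,.16,.185),"captop"); rect(sel(W,(.528,-.101),.05,.085,.11),"lever")
go([.605,-.011,.24],-18.9)
```

```text
bar 2243 ctr [602.5 -19.2] size [37.4 14.6] long axis deg 72.4 z [0.1968 0.2023 0.2036]
captop 5874 ctr [602.  -18.9] size [49.3 65.3] long axis deg -19.4 z [0.1692 0.1746 0.1781]
lever 310 ctr [ 537.  -106.9] size [15.6 15.9] long axis deg -18.1 z [0.0883 0.0962 0.0976]
tcp [ 0.5257 -0.0987  0.2567] tool y deg -18.49 tilt [-0.03 -0.01] d_tool cm [10.83  4.74  1.67]
rz 0.41
```

Run:
```python
from h import *
c=np.array([.605,-.011])
for n in ("wrist","side","scene"):
    s=ctrl.snapshot(n); W=cloud(s); P=sel(W,c,.075,.0785,.084); d=P[:,:2]-c; r=np.hypot(*d.T); a=np.degrees(np.arctan2(d[:,1],d[:,0]))
    m=r>.0365; P=P[m];r=r[m];a=a[m]
    for k in (174,-53.5,67.5):
        q=np.abs((a-k+180)%360-180)<30
        if q.sum()>8:
            t=np.radians(k); x=(P[q][:,:2]-c)@[np.cos(t),np.sin(t)]; print(n,k,q.sum(),"radial range mm",np.percentile(x*1000,[3,97]).round(1))
```

```text
wrist 174 490 radial range mm [35.7 51.2]
wrist -53.5 260 radial range mm [40.5 51.8]
side 174 23 radial range mm [35.7 51.6]
side -53.5 29 radial range mm [36.2 53.3]
scene 174 11 radial range mm [34.8 52.1]
scene 67.5 14 radial range mm [35.2 52.9]
```

Request:
{"name": "move_arm", "arguments": {"series": [[0,2.7,1.18,0,0,0,0],[0,2.7,1.18,0,0,0,0],[0,2.7,1.18,0,0,0,0.4],[0,2.7,1.18,0,0,0,0],[0,0,0,0,0,0,0]]}}

```text
clock: 13.88
ee_pos: [0.6076, -0.0057, 0.2557]
tool_rot: [-0.0, 0.812, 0.583, 0.0]
contact_force: [-1.3, 0.1, -0.4]
width: 0.0854
grasp_force: 0.0
```

Request:
{"name": "move_arm", "arguments": {"series": [[0,0,0,1,0,0,0],[0,0,0,1,0,0,0],[0,0,0,0,0,0,0],[0,0,0,0,0,0,0],[0,0,0,0,0,0,0]]}}

```text
clock: 14.3
ee_pos: [0.6046, -0.0121, 0.2364]
tool_rot: [-0.0, 0.814, 0.581, -0.0]
contact_force: [0.9, 0.2, 0.6]
width: 0.0851
grasp_force: 0.0
```

Run:
```python
from h import *
go([.605,-.011,.181],-18.9)
s=ctrl.snapshot("side"); W=cloud(s); rect(sel(W,(.605,-.011),.05,.193,.206),"bar")
```

```text
tcp [ 0.6046 -0.0121  0.2364] tool y deg -18.89 tilt [0.01 0.01] d_tool cm [0.12 0.01 5.54]
rz 0.01
bar 67 ctr [604.8 -14.7] size [50.6 13.6] long axis deg 71.3 z [0.194  0.2007 0.2033]
```

Request:
{"name": "move_arm", "arguments": {"series": [[0,0.1,0,1.5,0,0,0],[0,0,0,2,0,0,0],[0,0,0,1.3,0,0,0],[0,0,0,0.6,0,0,0],[0,0,0,0,0,0,0]], "force": 100}}

```text
clock: 14.77
ee_pos: [0.6047, -0.0106, 0.1815]
tool_rot: [-0.0, 0.813, 0.582, -0.001]
contact_force: [0.2, 0.3, 0.2]
width: 0.0852
grasp_force: 0.0
```

Request:
{"name": "move_arm", "arguments": {"series": [[0.6,0,0,0,0,0,0],[0.8,0,0,0,0,0,0],[1,0,0,0,0,0,0],[1,0,0,0,0,0,0],[1,0,0,0,0,0,0]]}}

```text
clock: 15.18
ee_pos: [0.6054, -0.0104, 0.1828]
tool_rot: [0.0, 0.813, 0.582, 0.0]
contact_force: [0.1, 0.2, -0.1]
width: 0.0254
grasp_force: 0.0
```

Request:
{"name": "move_arm", "arguments": {"series": [[1,0,0,0,0,0,0],[1,0,0,0,0,0,0],[1,0,0,0,0,0,0],[1,0,0,0,0,0,0],[1,0,0,0,0,0,0]]}}

```text
clock: 15.6
ee_pos: [0.6053, -0.0104, 0.1825]
tool_rot: [0.0, 0.813, 0.582, 0.0]
contact_force: [-0.7, -0.4, 5.3]
width: 0.0117
grasp_force: 99.0
```

Run:
```python
from h import *
go([.605,-.011,.181],-18.9);print(T()[0]["contact_force"],T()[0]["moment"])
```

```text
tcp [ 0.6053 -0.0104  0.1825] tool y deg -18.8 tilt [-0.01 -0.01] d_tool cm [-0.07 -0.01  0.15]
rz 0.1
[-0.73906944 -0.42772036  5.30309849] [ 0.02597373  0.33882918 -0.05815486]
```

Request:
{"name": "move_arm", "arguments": {"series": [[1,0,0,0.2,0,0,0],[1,0,0,0.2,0,0,0],[1,0,0,0.1,0,0,0],[1,0,0,0,0,0,0],[1,0,0,0,0,0,0]]}}

```text
clock: 16.02
ee_pos: [0.6055, -0.0104, 0.178]
tool_rot: [0.0, 0.813, 0.582, 0.0]
contact_force: [-3.8, 0.6, 12.3]
width: 0.0118
grasp_force: 100.3
```

Run:
```python
from h import *
go([.605,-.011,.1767],-18.9);print(T()[0]["contact_force"],T()[0]["moment"])
```

```text
tcp [ 0.6055 -0.0104  0.178 ] tool y deg -18.81 tilt [-0.03 -0.03] d_tool cm [-0.08 -0.02  0.13]
rz 0.09
[-3.75761384  0.61000901 12.3001522 ] [ 0.1420258   0.93026807 -0.04158633]
```

Request:
{"name": "move_arm", "arguments": {"series": [[1,0,0,0.17,0,0,0],[1,0,0,0,0,0,0],[1,0,0,0,0,0,-3],[1,0,0,0,0,0,-4],[1,0,0,0,0,0,-4]]}}

```text
clock: 16.43
ee_pos: [0.6064, -0.0105, 0.1769]
tool_rot: [0.001, 0.753, 0.658, 0.001]
contact_force: [0.7, -0.2, 14.8]
width: 0.012
grasp_force: 100.6
```

Run:
```python
from h import *
go([.605,-.011,.1767],-18.9);print(T()[0]["contact_force"],T()[0]["moment"],T()[0]["width"])
```

```text
tcp [ 0.6064 -0.0105  0.1769] tool y deg -7.63 tilt [-0.03 -0.16] d_tool cm [-0.07 -0.13  0.02]
rz 11.27
[ 0.69853262 -0.15293488 14.75226126] [ 0.02177188 -0.11283352 -0.18867918] 0.011986844252031599
```

Request:
{"name": "move_arm", "arguments": {"series": [[1,0,0,0,0,0,-6],[1,0,0,0,0,0,-6],[1,0,0,0,0,0,-6],[1,0,0,0,0,0,-6],[1,0,0,0,0,0,-6]]}}

```text
clock: 16.85
ee_pos: [0.6062, -0.0099, 0.1769]
tool_rot: [0.001, 0.556, 0.831, 0.001]
contact_force: [-2.9, 2.4, 15.0]
width: 0.0119
grasp_force: 100.8
```

Request:
{"name": "move_arm", "arguments": {"series": [[1,0,0,0,0,0,-6],[1,0,0,0,0,0,-6],[1,0,0,0,0,0,-6],[1,0,0,0,0,0,0],[1,0,0,0,0,0,0]]}}

```text
clock: 17.27
ee_pos: [0.6061, -0.0097, 0.1768]
tool_rot: [0.001, 0.42, 0.907, 0.001]
contact_force: [-1.8, 2.4, 14.3]
width: 0.0119
grasp_force: 100.7
```

Run:
```python
from h import *
go([.605,-.011,.1767],-18.9);print(T()[0]["contact_force"],T()[0]["moment"],T()[0]["width"])
s=ctrl.snapshot("side"); a=cv2.resize(s["pixels"][180:300,290:430],None,fx=5,fy=5,interpolation=cv2.INTER_CUBIC); cv2.imwrite("pics/s4.png",a)
```

```text
tcp [ 0.6061 -0.0097  0.1768] tool y deg 40.28 tilt [ 0.03 -0.13] d_tool cm [-0.03 -0.16  0.01]
rz 59.18
[-1.84297449  2.39486611 14.26603242] [0.769035   0.56369756 0.17311551] 0.011928168758207219
```

View pics/s4.png

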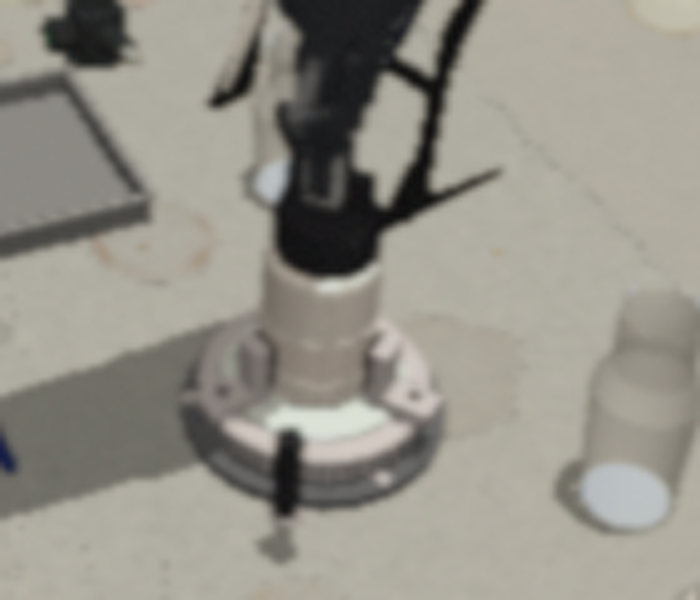

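The jar is seated between the jaws, with the cap at (325,230) gripped above it. I'll lift slowly and watch the weight.

Request:
{"name": "move_arm", "arguments": {"series": [[1,0,0,-0.3,0,0,0],[1,0,0,-0.3,0,0,0],[1,0,0,-0.3,0,0,0],[1,0,0,-0.2,0,0,0],[1,0,0,0,0,0,0]]}}

```text
clock: 17.73
ee_pos: [0.6051, -0.0105, 0.1867]
tool_rot: [-0.0, 0.421, 0.907, -0.0]
contact_force: [-0.2, 0.0, -0.8]
width: 0.0117
grasp_force: 98.5
```

Request:
{"name": "move_arm", "arguments": {"series": [[1,0,0,-0.2,0,0,0],[1,0,0,-0.3,0,0,0],[1,0,0,-0.3,0,0,0],[1,0,0,0,0,0,0],[1,0,0,0,0,0,0]]}}

```text
clock: 18.15
ee_pos: [0.6053, -0.0103, 0.1948]
tool_rot: [0.0, 0.421, 0.907, 0.0]
contact_force: [-1.3, -0.2, -1.6]
width: 0.0119
grasp_force: 98.5
```

Run:
```python
from h import *
go([.605,-.011,.1767],-18.9);print(T()[0]["contact_force"],T()[0]["moment"],T()[0]["width"])
s=ctrl.snapshot("side"); W=cloud(s);a=s["pixels"][210:275,335:380]; cv2.imwrite("pics/s5.png",cv2.resize(a,None,fx=9,fy=9,interpolation=cv2.INTER_CUBIC))
```

```text
tcp [ 0.6053 -0.0103  0.1948] tool y deg 40.2 tilt [ 0.   -0.01] d_tool cm [-0.03 -0.06  1.81]
rz 59.1
[-1.30782182 -0.16760709 -1.56281442] [0.14038583 0.12740496 0.0303977 ] 0.011880393625374883
```

Request:
{"name": "move_arm", "arguments": {"series": [[1,0,0,-1.5,0,0,0],[1,0,0,-1.5,0,0,0],[1,0,0,-1.5,0,0,0],[1,0,0,-1.5,0,0,0],[1,2,0.4,0,0,0,0]]}}

```text
clock: 18.62
ee_pos: [0.5975, 0.0042, 0.2574]
tool_rot: [0.002, 0.423, 0.906, 0.0]
contact_force: [-0.6, 0.4, -0.4]
width: 0.0117
grasp_force: 98.5
```

Request:
{"name": "move_arm", "arguments": {"series": [[1,3.1,0.7,0,0,0,0],[1,3.2,0.7,0,0,0,0],[1,3.2,0.7,0,0,0,0],[1,3.0,0.6,0,0,0,0],[1,1.1,0.2,0,0,0,0]]}}

```text
clock: 19.03
ee_pos: [0.5277, 0.1341, 0.2547]
tool_rot: [-0.0, 0.419, 0.908, 0.0]
contact_force: [-0.0, 1.5, -0.4]
width: 0.0119
grasp_force: 98.4
```

Request:
{"name": "move_arm", "arguments": {"series": [[1,0,0,3,0,0,0],[1,0,0,4,0,0,0],[1,0,0,4,0,0,0],[1,0,0,4,0,0,0],[1,0,0,3,0,0,0]]}}

```text
clock: 19.45
ee_pos: [0.5288, 0.1295, 0.0719]
tool_rot: [-0.001, 0.421, 0.907, -0.001]
contact_force: [0.8, -0.8, -1.0]
width: 0.0118
grasp_force: 98.5
```

Request:
{"name": "move_arm", "arguments": {"series": [[1,0,0,1.5,0,0,0],[1,0,0,0.8,0,0,0],[1,0,0,0,0,0,0],[1,0,0,0,0,0,0],[1,0,0,0,0,0,0]]}}

```text
clock: 19.87
ee_pos: [0.5306, 0.1303, 0.0529]
tool_rot: [0.001, 0.421, 0.907, 0.001]
contact_force: [0.0, -0.9, -1.2]
width: 0.0117
grasp_force: 98.5
```

Run:
```python
from h import *
go([.53,.13,.0405]);print(T()[0]["contact_force"],T()[0]["width"])
```

```text
tcp [0.5306 0.1303 0.0529] tool y deg 40.19 tilt [ 0.04 -0.11] d_tool cm [ 0.02 -0.07  1.24]
[ 0.01244748 -0.85755221 -1.15198831] 0.011739252360659667
```

Request:
{"name": "move_arm", "arguments": {"series": [[1,0,0,0.7,0,0,0],[1,0,0,0.3,0,0,0],[1,0,0,0.2,0,0,0],[1,0,0,0.1,0,0,0],[1,0,0,0,0,0,0]]}}

```text
clock: 20.28
ee_pos: [0.5303, 0.1302, 0.0407]
tool_rot: [0.0, 0.421, 0.907, 0.0]
contact_force: [-12.9, -3.8, 42.1]
width: 0.0114
grasp_force: 104.5
```

Request:
{"name": "move_arm", "arguments": {"series": [[0.7,0,0,0,0,0,0],[0.4,0,0,0,0,0,0],[0,0,0,0,0,0,0],[0,0,0,0,0,0,0],[0,0,0,-1,0,0,0]]}}

```text
clock: 20.7
ee_pos: [0.5287, 0.1298, 0.0474]
tool_rot: [-0.001, 0.421, 0.907, -0.001]
contact_force: [-0.7, -0.3, 0.4]
width: 0.0716
grasp_force: 0.0
```

Request:
{"name": "move_arm", "arguments": {"series": [[0,0,0,-3,0,0,0],[0,0,0,-4,0,0,0],[0,0,0,-4,0,0,0],[0,0,0,-4,0,0,0],[0,0,0,-3,0,0,0]]}}

```text
clock: 21.12
ee_pos: [0.53, 0.1301, 0.2328]
tool_rot: [0.001, 0.421, 0.907, 0.001]
contact_force: [0.1, -0.0, -0.2]
width: 0.0853
grasp_force: 0.0
```

Run:
```python
from h import *
s=ctrl.snapshot("scene"); W=cloud(s); rect(sel(W,(.53,.13),.06,.05,.07),"cap")
s=ctrl.snapshot("side"); W=cloud(s); rect(sel(W,(.53,.13),.06,.05,.07),"cap");rect(sel(W,(.605,-.011),.05,.155,.17),"rim");
r=rect(sel(W,(.5,-.294),.13,.033,.041),"rack");rect(sel(W,(.477,-.294),.03,.055,.09),"v1");rect(sel(W,(.566,-.309),.03,.055,.09),"v2")
go([.5,-.22,.27],-11)
```

```text
cap 40 ctr [529.4 133. ] size [12.6 57.2] long axis deg -49.9 z [0.0541 0.0608 0.0644]
cap 70 ctr [530.7 125.8] size [14.9 54.5] long axis deg -51.2 z [0.0516 0.058  0.0611]
rim 59 ctr [604.4 -13.9] size [47.1 41.3] long axis deg 62.0 z [0.1553 0.1579 0.1603]
rack 1459 ctr [ 501.2 -294.4] size [ 59.7 197. ] long axis deg -10.7 z [0.0347 0.0374 0.0396]
v1 43 ctr [ 477.6 -292.2] size [11.2 11.5] long axis deg -0.2 z [0.0576 0.0685 0.0762]
v2 47 ctr [ 568.4 -309.4] size [11.7 12.2] long axis deg -3.1 z [0.0565 0.0687 0.0766]
tcp [0.5319 0.1307 0.2347] tool y deg 40.18 tilt [ 0.16 -0.45] d_tool cm [-24.75 -25.04  -3.66]
rz 51.18
```

Request:
{"name": "move_arm", "arguments": {"series": [[0,0,0,-1,0,0,6.36],[0,0,0,-1,0,0,6.36],[0,0,0,-1,0,0,6.36],[0,0,0,0,0,0,6.36],[0,0,0,0,0,0,6.36]]}}

```text
clock: 21.63
ee_pos: [0.5297, 0.13, 0.2593]
tool_rot: [0.0, 0.656, 0.755, 0.0]
contact_force: [0.2, 0.0, -1.2]
width: 0.0853
grasp_force: 0.0
```

Request:
{"name": "move_arm", "arguments": {"series": [[0,0,0,0,0,0,6.36],[0,0,0,0,0,0,6.36],[0,0,0,0,0,0,6.36],[0,-3,0.4,0,0,0,0],[0,-3.5,0.5,0,0,0,0]]}}

```text
clock: 22.05
ee_pos: [0.526, 0.066, 0.2585]
tool_rot: [-0.0, 0.769, 0.639, -0.0]
contact_force: [0.8, -0.2, 0.4]
width: 0.0852
grasp_force: 0.0
```

Request:
{"name": "move_arm", "arguments": {"series": [[0,-3.8,0.55,0,0,0,0],[0,-3.8,0.55,0,0,0,0],[0,-3.8,0.55,0,0,0,0],[0,-3.8,0.55,0,0,0,0],[0,-3.8,0.55,0,0,0,0]]}}

```text
clock: 22.47
ee_pos: [0.5176, -0.129, 0.2589]
tool_rot: [-0.0, 0.77, 0.638, 0.0]
contact_force: [1.5, -0.0, -0.1]
width: 0.0851
grasp_force: 0.0
```

Request:
{"name": "move_arm", "arguments": {"series": [[0,-3.8,0.55,0,0,0,0],[0,-3.8,0.55,0,0,0,0],[0,-3.8,0.55,0,0,0,0],[0,-3.8,0.55,0,0,0,0],[0,-3.8,0.55,0,0,0,0]]}}

```text
clock: 22.88
ee_pos: [0.5095, -0.3208, 0.2588]
tool_rot: [-0.0, 0.77, 0.638, 0.0]
contact_force: [0.2, 0.3, 0.6]
width: 0.0851
grasp_force: 0.0
```

Request:
{"name": "move_arm", "arguments": {"series": [[0,-3.5,0.5,0,0,0,0],[0,-1.2,0,0,0,0,0],[0,0,0,0,0,0,0],[0,0,0,0,0,0,0],[0,0,0,0,0,0,0]]}}

```text
clock: 23.3
ee_pos: [0.5066, -0.3651, 0.2585]
tool_rot: [-0.0, 0.77, 0.639, 0.0]
contact_force: [0.1, -0.3, -0.3]
width: 0.0855
grasp_force: 0.0
```

Run:
```python
from h import *
s=ctrl.snapshot("wrist"); cv2.imwrite("pics/w4.png",s["pixels"]); W=cloud(s)
rect(sel(W,(.5,-.294),.13,.033,.041),"rack")
for l,c in (("v1",(.477,-.291)),("v2",(.567,-.308))):
    P=sel(W,c,.03,.068,.09); r=rect(P,l); go([r[0][0]/1000,r[0][1]/1000,.061],-10.7)
```

```text
rack 10466 ctr [ 500.  -293.9] size [ 56.1 196.3] long axis deg -10.6 z [0.0373 0.0386 0.0399]
v1 148 ctr [ 477.8 -289.5] size [11.1 11.2] long axis deg -9.7 z [0.0738 0.0763 0.0776]
tcp [ 0.5067 -0.3648  0.2586] tool y deg -10.6 tilt [-0.04  0.01] d_tool cm [ 6.86 -4.23 19.76]
rz 0.1
v2 158 ctr [ 567.6 -306.3] size [11.1 11. ] long axis deg 79.5 z [0.0714 0.0762 0.0777]
tcp [ 0.5067 -0.3648  0.2586] tool y deg -10.6 tilt [-0.04  0.01] d_tool cm [ 6.86  4.91 19.76]
rz 0.1
```

View pics/w4.png

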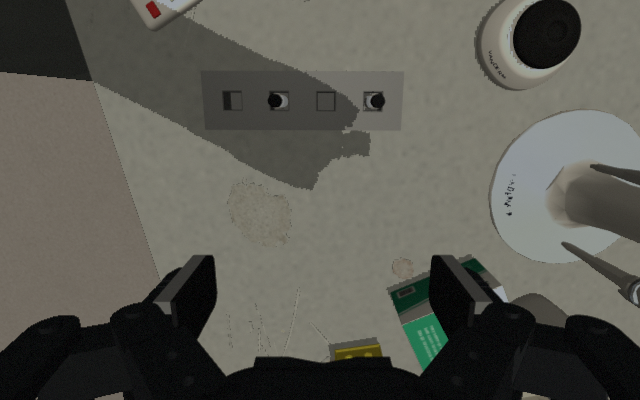

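Caps of vials at (278,101) and (376,101); wells 1 and 3 are empty, and measured positions match the well geometry.

Request:
{"name": "move_arm", "arguments": {"series": [[0,2.3,-1.4,0,0,0,0],[0,2.3,-1.4,0,0,0,0],[0.4,2.25,-1.43,0,0,0,0],[0.4,0,0,3,0,0,0],[0.4,0,0,3,0,0,0]], "force": 40}}

```text
clock: 23.77
ee_pos: [0.4788, -0.2886, 0.1999]
tool_rot: [0.002, 0.769, 0.64, 0.002]
contact_force: [1.0, -1.1, -1.1]
width: 0.0525
grasp_force: 0.0
```

Request:
{"name": "move_arm", "arguments": {"series": [[0.4,0,0,3,0,0,0],[0.4,0,0,2.5,0,0,0],[0.4,0,0,0,0,0,0],[0.4,0,0,0,0,0,0],[0.4,0,0,0,0,0,0]]}}

```text
clock: 24.18
ee_pos: [0.4783, -0.2909, 0.1451]
tool_rot: [0.001, 0.77, 0.638, 0.0]
contact_force: [-0.9, 0.0, 0.8]
width: 0.051
grasp_force: 0.0
```

Run:
```python
from h import *
go([.4776,-.2896,.050],-10.7)
```

```text
tcp [ 0.4783 -0.2909  0.1451] tool y deg -10.64 tilt [ 0.01 -0.08] d_tool cm [ 0.12 -0.11  9.51]
rz 0.06
```

Down around the vial, grip, and lift.

Request:
{"name": "move_arm", "arguments": {"series": [[0.4,0.08,-0.1,2.5,0,0,0],[0.4,0,0,2.5,0,0,0],[0.4,0,0,2.5,0,0,0],[0.4,0,0,1.8,0,0,0],[0.4,0,0,0,0,0,0]]}}

```text
clock: 24.6
ee_pos: [0.4763, -0.2894, 0.0494]
tool_rot: [-0.001, 0.77, 0.638, -0.0]
contact_force: [-1.1, 0.3, -0.1]
width: 0.0513
grasp_force: 0.0
```

Request:
{"name": "move_arm", "arguments": {"series": [[1,0,0,0,0,0,0],[1,0,0,0,0,0,0],[1,0,0,0,0,0,0],[1,0,0,0,0,0,0],[1,0,0,0,0,0,0]]}}

```text
clock: 25.02
ee_pos: [0.478, -0.2906, 0.0522]
tool_rot: [0.001, 0.77, 0.638, 0.001]
contact_force: [1.5, -0.5, 9.1]
width: 0.0123
grasp_force: 39.2
```

Request:
{"name": "move_arm", "arguments": {"series": [[1,0,0,-1,0,0,0],[1,0,0,-2,0,0,0],[1,0,0,-2,0,0,0],[1,0,0,-2,0,0,0],[1,0,0,-2,0,0,0]]}}

```text
clock: 25.43
ee_pos: [0.4765, -0.2901, 0.1426]
tool_rot: [0.0, 0.77, 0.638, 0.0]
contact_force: [0.5, 0.1, -1.0]
width: 0.0128
grasp_force: 39.2
```

Request:
{"name": "move_arm", "arguments": {"series": [[1,0,0,-3,0,0,0],[1,0,0,-3,0,0,0],[1,0,0,-2,0,0,0],[1,0,0,0,0,0,0],[1,0,0,0,0,0,0]]}}

```text
clock: 25.85
ee_pos: [0.477, -0.2903, 0.2224]
tool_rot: [0.001, 0.77, 0.638, 0.001]
contact_force: [-0.7, 0.4, -1.1]
width: 0.0129
grasp_force: 39.2
```

Run:
```python
from h import *
go([.605,-.011,.222],-10.7); print(T()[0]["width"])
s=ctrl.snapshot("side"); W=cloud(s); p=T()[1]; P=sel(W,p[:2],.012,p[2]-.06,p[2]-.003); 
if len(P)>3: rect(P,"vial")
u,v=map(int,proj(s,p)); print(u,v); cv2.imwrite("pics/s6.png",cv2.resize(s["pixels"][v-50:v+70,u-60:u+60],None,fx=4,fy=4,interpolation=cv2.INTER_CUBIC))
r=rect(sel(W,(.605,-.011),.035,.15,.17),"rim")
```

```text
tcp [ 0.477  -0.2903  0.2224] tool y deg -10.69 tilt [ 0.01 -0.16] d_tool cm [29.81  7.4   0.06]
rz 0.01
0.012900667522456919
vial 77 ctr [ 476. -294.] size [ 7.7 14.6] long axis deg -24.7 z [0.182  0.1996 0.2156]
363 288
rim 7 ctr [583.2 -16.1] size [ 3.1 11.8] long axis deg -79.4 z [0.1513 0.1559 0.1573]
```

View pics/s6.png

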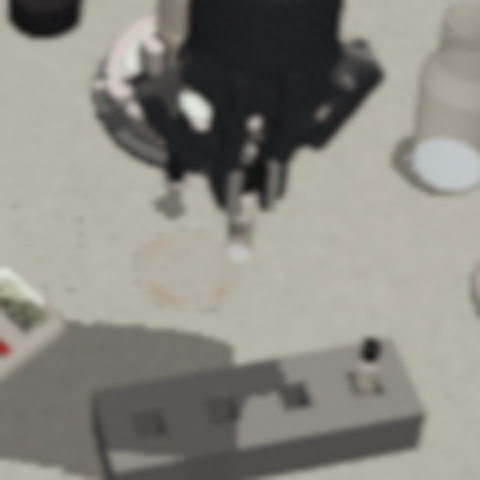

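The vial is held vertically at (238,225); the other vial is still at (370,365).

Request:
{"name": "move_arm", "arguments": {"series": [[1,1.5,0.4,-1,0,0,0],[1,3,0.75,0,0,0,0],[1,3.5,0.85,0,0,0,0],[1,3.5,0.85,0,0,0,0],[1,3.5,0.85,0,0,0,0]]}}

```text
clock: 26.32
ee_pos: [0.5405, -0.148, 0.2297]
tool_rot: [-0.001, 0.77, 0.638, -0.001]
contact_force: [0.7, 0.1, -0.4]
width: 0.0128
grasp_force: 39.2
```

Request:
{"name": "move_arm", "arguments": {"series": [[1,3.5,0.85,0,0,0,0],[1,3.5,0.85,0,0,0,0],[1,3.5,0.85,0,0,0,0],[1,2.5,0.7,0,0,0,0],[1,1.8,0.45,0,0,0,0]]}}

```text
clock: 26.73
ee_pos: [0.6047, -0.0077, 0.2292]
tool_rot: [-0.001, 0.769, 0.639, -0.001]
contact_force: [-0.0, -0.1, -0.5]
width: 0.0129
grasp_force: 39.2
```

Request:
{"name": "move_arm", "arguments": {"series": [[1,0,0,0,0,0,0],[1,0,0,0,0,0,0],[1,0,0,0,0,0,0],[1,0,0,0,0,0,0],[1,0,0,0,0,0,0]]}}

```text
clock: 27.15
ee_pos: [0.6042, -0.0122, 0.2305]
tool_rot: [-0.0, 0.77, 0.638, -0.0]
contact_force: [0.2, 0.1, -0.5]
width: 0.0127
grasp_force: 39.2
```

Run:
```python
from h import *
go([.605,-.0108,.170],-10.7); print(T()[0]["width"])
```

```text
tcp [ 0.6042 -0.0122  0.2305] tool y deg -10.77 tilt [0.02 0.02] d_tool cm [0.15 0.05 6.05]
rz -0.07
0.012738944125383959
```

Request:
{"name": "move_arm", "arguments": {"series": [[1,0.14,0.05,1,0,0,0],[1,0,0,1.5,0,0,0],[1,0,0,1.5,0,0,0],[1,0,0,1.5,0,0,0],[1,0,0,0.5,0,0,0]]}}

```text
clock: 27.57
ee_pos: [0.6041, -0.01, 0.168]
tool_rot: [-0.001, 0.77, 0.638, -0.001]
contact_force: [-0.2, -0.1, -0.0]
width: 0.0129
grasp_force: 39.2
```

Request:
{"name": "move_arm", "arguments": {"series": [[1,0,0,0,0,0,0],[1,0,0,0,0,0,0],[0.3,0,0,0,0,0,0],[0.3,0,0,0,0,0,0],[0.3,0,0,0,0,0,0]]}}

```text
clock: 27.98
ee_pos: [0.6057, -0.0097, 0.1713]
tool_rot: [0.0, 0.77, 0.638, 0.001]
contact_force: [0.2, 0.0, 0.5]
width: 0.0486
grasp_force: 0.0
```

Request:
{"name": "move_arm", "arguments": {"series": [[0.3,0,0,0,0,0,0],[0.3,0,0,-2,0,0,0],[0.3,0,0,-3,0,0,0],[0,0,0,-3,0,0,0],[0,0,0,0,0,0,0]]}}

```text
clock: 28.4
ee_pos: [0.6077, -0.0099, 0.2565]
tool_rot: [0.002, 0.77, 0.638, 0.003]
contact_force: [1.1, 0.0, 0.4]
width: 0.0816
grasp_force: 0.0
```

Run:
```python
from h import *
s=ctrl.snapshot("side"); W=cloud(s); r=rect(sel(W,(.5,-.294),.13,.033,.041),"rack"); r=rect(sel(W,(.566,-.308),.04,.06,.09),"v2"); 
P=sel(W,(.605,-.011),.05,.15,.3); rect(P,"above rim"); rect(sel(W,(.605,-.011),.05,.14,.165),"rim")
go([.502,-.366,.259],-10.7)
```

```text
rack 1498 ctr [ 500.8 -295.1] size [ 60.6 196.1] long axis deg -10.6 z [0.0347 0.0374 0.0397]
v2 34 ctr [ 568.3 -308.3] size [12.4 11. ] long axis deg 21.2 z [0.0616 0.0727 0.0772]
above rim 184 ctr [604.3 -14.1] size [95.7 48.9] long axis deg 7.8 z [0.1513 0.2145 0.2981]
rim 161 ctr [605.  -12.6] size [47.6 45.4] long axis deg 32.6 z [0.1415 0.1517 0.1601]
tcp [ 0.6069 -0.0097  0.2539] tool y deg -10.69 tilt [-0.1 -0.3] d_tool cm [-36.95  -3.69  -0.59]
rz 0.01
```

Request:
{"name": "move_arm", "arguments": {"series": [[0,-2,0.1,0,0,0,0],[0,-3.2,0.2,0,0,0,0],[0,-3.6,0.2,0,0,0,0],[0,-3.6,0.2,0,0,0,0],[0.4,-3.6,0.2,0,0,0,0]]}}

```text
clock: 28.87
ee_pos: [0.5839, -0.1699, 0.2501]
tool_rot: [-0.0, 0.77, 0.638, -0.0]
contact_force: [0.6, -0.4, 0.1]
width: 0.0753
grasp_force: 0.0
```

Request:
{"name": "move_arm", "arguments": {"series": [[0.4,-3.6,0.2,0,0,0,0],[0.4,-3.6,0.2,0,0,0,0],[0.4,-3.6,0.2,0,0,0,0],[0.4,-2.2,0.16,0,0,0,0],[0.4,-0.9,0.2,0,0,0,0]]}}

```text
clock: 29.28
ee_pos: [0.5663, -0.3112, 0.2501]
tool_rot: [0.0, 0.771, 0.636, -0.001]
contact_force: [0.2, -0.3, -1.0]
width: 0.0512
grasp_force: 0.0
```

Request:
{"name": "move_arm", "arguments": {"series": [[0.4,0,0,3,0,0,0],[0.4,0,0,3.5,0,0,0],[0.4,0,0,3.5,0,0,0],[0.4,0,0,1,0,0,0],[0.4,0,0,0,0,0,0]]}}

```text
clock: 29.7
ee_pos: [0.5668, -0.3055, 0.1377]
tool_rot: [-0.002, 0.77, 0.638, -0.001]
contact_force: [-0.8, -0.2, 1.7]
width: 0.051
grasp_force: 0.0
```

Run:
```python
from h import *
go([.5677,-.3065,.050],-10.7)
s=ctrl.snapshot("side"); W=cloud(s); r=rect(sel(W,(.566,-.308),.04,.06,.08),"v2"); rect(sel(W,(.5,-.294),.13,.033,.041),"rack")
```

```text
tcp [ 0.5668 -0.3055  0.1377] tool y deg -10.64 tilt [-0.06  0.3 ] d_tool cm [-0.09  0.15  8.77]
rz 0.06
v2 35 ctr [ 568.2 -308.5] size [10.6 11.2] long axis deg -85.0 z [0.0602 0.0729 0.0763]
rack 1492 ctr [ 500.9 -294.6] size [ 59.4 197. ] long axis deg -10.5 z [0.0347 0.0374 0.0395]
```

Request:
{"name": "move_arm", "arguments": {"series": [[0.4,-0.05,0.1,2.3,0,0,0],[0.4,0,0,2.3,0,0,0],[0.4,0,0,2.3,0,0,0],[0.4,0,0,1.7,0,0,0],[0.4,0,0,0,0,0,0]]}}

```text
clock: 30.17
ee_pos: [0.569, -0.3071, 0.0538]
tool_rot: [-0.001, 0.77, 0.638, -0.0]
contact_force: [-0.8, 0.5, 0.4]
width: 0.051
grasp_force: 0.0
```

Request:
{"name": "move_arm", "arguments": {"series": [[1,0,0,0,0,0,0],[1,0,0,0,0,0,0],[1,0,0,0,0,0,0],[1,0,0,0,0,0,0],[1,0,0,0,0,0,0]]}}

```text
clock: 30.58
ee_pos: [0.5701, -0.3081, 0.0565]
tool_rot: [0.001, 0.77, 0.638, 0.001]
contact_force: [-0.4, 0.2, 9.9]
width: 0.0127
grasp_force: 38.9
```

Request:
{"name": "move_arm", "arguments": {"series": [[1,0,0,-1,0,0,0],[1,0,0,-2,0,0,0],[1,0,0,-3,0,0,0],[1,0,0,-3,0,0,0],[1,0,0,-3,0,0,0]]}}

```text
clock: 31.0
ee_pos: [0.5689, -0.3077, 0.1771]
tool_rot: [0.0, 0.77, 0.638, 0.0]
contact_force: [-0.9, -0.6, -0.8]
width: 0.0123
grasp_force: 38.9
```

Request:
{"name": "move_arm", "arguments": {"series": [[1,0,0,-3,0,0,0],[1,0,0,-3,0,0,0],[1,0,0,0,0,0,0],[1,0,0,0,0,0,0],[1,0,0,0,0,0,0]]}}

```text
clock: 31.42
ee_pos: [0.5689, -0.3074, 0.235]
tool_rot: [0.0, 0.77, 0.638, 0.0]
contact_force: [0.2, 0.7, -1.2]
width: 0.0123
grasp_force: 38.9
```

Run:
```python
from h import *
go([.605,-.0108,.222],-10.7); print(T()[0]["width"])
s=ctrl.snapshot("side"); W=cloud(s); p=T()[1]; P=sel(W,p[:2],.012,p[2]-.06,p[2]-.003); rect(P,"vial")
P=sel(W,(.5,-.294),.1,.05,.1); print("left over rack",len(P))
```

```text
tcp [ 0.5689 -0.3074  0.235 ] tool y deg -10.68 tilt [-0.01 -0.02] d_tool cm [29.82 -1.95  1.3 ]
rz 0.02
0.012272843969010763
vial 94 ctr [ 565.7 -310.3] size [ 8.6 15.1] long axis deg -40.3 z [0.189  0.2094 0.2287]
left over rack 0
```

Request:
{"name": "move_arm", "arguments": {"series": [[1,1.5,-0.1,0,0,0,0],[1,3,-0.2,0,0,0,0],[1,3.5,-0.2,0,0,0,0],[1,3.5,-0.25,0,0,0,0],[1,3.5,-0.25,0,0,0,0]]}}

```text
clock: 31.88
ee_pos: [0.5863, -0.1569, 0.2334]
tool_rot: [-0.001, 0.77, 0.638, -0.001]
contact_force: [2.2, -0.9, -0.2]
width: 0.0123
grasp_force: 38.9
```

Request:
{"name": "move_arm", "arguments": {"series": [[1,3.5,-0.25,0,0,0,0],[1,3.5,-0.2,0,0,0,0],[1,3.5,-0.2,0,0,0,0],[1,2.5,-0.2,0,0,0,0],[1,1.8,-0.1,0,0,0,0]]}}

```text
clock: 32.3
ee_pos: [0.6046, -0.0078, 0.2334]
tool_rot: [-0.001, 0.769, 0.639, -0.001]
contact_force: [0.3, -0.5, -0.4]
width: 0.0122
grasp_force: 38.9
```

Request:
{"name": "move_arm", "arguments": {"series": [[1,0,0,0,0,0,0],[1,0,0,0,0,0,0],[1,0,0,0,0,0,0],[1,0,0,0,0,0,0],[1,0,0,0,0,0,0]]}}

```text
clock: 32.72
ee_pos: [0.605, -0.0124, 0.2344]
tool_rot: [-0.0, 0.77, 0.638, -0.0]
contact_force: [0.4, -0.0, 0.4]
width: 0.0125
grasp_force: 38.9
```

Run:
```python
from h import *
go([.605,-.0108,.171],-10.7); print(T()[0]["width"])
```

```text
tcp [ 0.605  -0.0124  0.2344] tool y deg -10.78 tilt [0.02 0.02] d_tool cm [ 0.16 -0.02  6.34]
rz -0.08
0.012486262169143707
```

Request:
{"name": "move_arm", "arguments": {"series": [[1,0.14,0,1,0,0,0],[1,0,0,1.5,0,0,0],[1,0,0,1.5,0,0,0],[1,0,0,1.5,0,0,0],[1,0,0,0.8,0,0,0]]}}

```text
clock: 33.13
ee_pos: [0.6045, -0.0102, 0.1693]
tool_rot: [-0.001, 0.77, 0.638, -0.001]
contact_force: [-0.7, 0.4, -0.5]
width: 0.0126
grasp_force: 38.9
```

Request:
{"name": "move_arm", "arguments": {"series": [[1,0,0,0,0,0,0],[1,0,0,0,0,0,0],[0.3,0,0,0,0,0,0],[0.3,0,0,0,0,0,0],[0.3,0,0,0,0,0,0]]}}

```text
clock: 33.55
ee_pos: [0.6058, -0.0098, 0.1723]
tool_rot: [0.0, 0.77, 0.638, 0.0]
contact_force: [0.2, 0.6, 0.2]
width: 0.0482
grasp_force: 0.0
```

Request:
{"name": "move_arm", "arguments": {"series": [[0.3,0,0,0,0,0,0],[0.3,0,0,-2,0,0,0],[0.3,0,0,-3,0,0,0],[0,0,0,-3,0,0,0],[0,0,0,-3,0,0,0]]}}

```text
clock: 33.97
ee_pos: [0.6052, -0.0099, 0.2832]
tool_rot: [-0.0, 0.77, 0.638, -0.0]
contact_force: [1.6, -0.1, -0.2]
width: 0.0814
grasp_force: 0.0
```

Request:
{"name": "move_arm", "arguments": {"series": [[0,-3,0,-2,0,0,0],[0,-3.6,0,0,0,0,0],[0,0,0,0,0,0,0],[0,0,0,0,0,0,0],[0,0,0,0,0,0,0]]}}

```text
clock: 34.38
ee_pos: [0.5931, -0.0744, 0.3016]
tool_rot: [-0.0, 0.77, 0.638, 0.0]
contact_force: [-0.5, 0.6, -0.7]
width: 0.0852
grasp_force: 0.0
```

Run:
```python
from h import *
s=ctrl.snapshot("wrist"); cv2.imwrite("pics/w7.png",s["pixels"]); W=cloud(s); 
rect(sel(W,(.605,-.011),.035,.155,.165),"rim"); rect(sel(W,(.53,.13),.05,.05,.07),"bar");rect(sel(W,(.537,-.107),.04,.088,.11),"lever")
rect(sel(W,(.605,-.011),.055,.132,.155),"lugs/shoulder")
L=sel(W,(.605,-.011),.06,.145,.156); d=L[:,:2]-[.605,-.011]; r=np.hypot(*d.T); m=r>.0245; a=np.degrees(np.arctan2(d[m,1],d[m,0])); print(m.sum(),np.histogram(a,24,(-180,180))[0])
cv2.imwrite("pics/w7c.png",s["pixels"])
for c in ("side","scene"):
  s=ctrl.snapshot(c); rect(sel(cloud(s),(.53,.13),.05,.05,.07),"bar "+c)
go([.53,.1303,.08],40.2)
```

```text
rim 644 ctr [604.9 -11.2] size [44.3 44.5] long axis deg -60.2 z [0.1564 0.1604 0.1617]Traceback (most recent call last):
  File "<stdin>", line 3, in <module>
  File "h.py", line 19, in rect
    print(l,len(P),"ctr",np.round(r[0],1),"size",np.round(r[1],1),"long axis deg",round((a+90)%180-90,1),"z",np.percentile(P[:,2],[5,50,95]).round(4)); return r
                                                                                                             ~~~~~~~~~~~~~^^^^^^^^^^^^^^^^^^
    return _quantile_unchecked(
        a, q, axis, out, overwrite_input, method, keepdims, weights)
    return _ureduce(a,
                    func=_quantile_ureduce_func,
    ...<5 lines>...
                    overwrite_input=overwrite_input,
                    method=method)
    r = func(a, **kwargs)
    result = _quantile(arr,
                       quantiles=q,
    ...<2 lines>...
                       out=out,
                       weights=wgt)
    slices_having_nans = np.isnan(arr[-1, ...])
                                  ~~~^^^^^^^^^
IndexError: index -1 is out of bounds for axis 0 with size 0
```

View pics/w7.png

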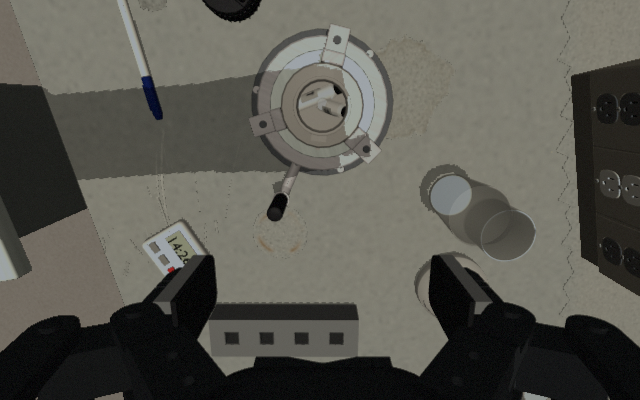

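Both vials are in the jar mouth at (322,100), the rack wells are empty, and the cap is at the top edge (232,5).

Run:
```python
from h import *
s=ctrl.snapshot("wrist"); W=cloud(s); rect(sel(W,(.537,-.107),.04,.088,.11),"lever")
c=np.array([.6049,-.0112])
L=sel(W,c,.032,.146,.157); d=L[:,:2]-c; r=np.hypot(*d.T); m=r>.0245; a=np.degrees(np.arctan2(d[m,1],d[m,0])); print(m.sum(),np.sort(a)[::max(1,m.sum()//12)].round())
for n in ("side","scene"):
  s=ctrl.snapshot(n); P=sel(cloud(s),(.53,.13),.05,.05,.07); len(P)>3 and rect(P,"bar "+n)
go([.53,.1303,.08],40.2)
```

```text
lever 221 ctr [ 537.2 -107. ] size [15.4 15.9] long axis deg -13.7 z [0.0906 0.0964 0.0975]
134 [-121. -117. -112. -106. -102.  -97.   61.   66.   70.   74.   79.   83.
   86.]
bar side 69 ctr [531.2 126.5] size [15.7 52.9] long axis deg -52.6 z [0.051  0.0575 0.0613]
bar scene 40 ctr [530.4 131.2] size [13.9 60.7] long axis deg -49.7 z [0.0542 0.0591 0.0643]
tcp [ 0.5933 -0.0736  0.3013] tool y deg -10.6 tilt [-0.01  0.04] d_tool cm [18.88 -9.96 22.14]
rz -50.8
```

Request:
{"name": "move_arm", "arguments": {"series": [[0,0,0,0,0,0,-6.35],[0,0,0,0,0,0,-6.35],[0,0,0,0,0,0,-6.35],[0,0,0,0,0,0,-6.35],[0,0,0,0,0,0,-6.35]], "force": 100}}

```text
clock: 35.0
ee_pos: [0.5933, -0.0739, 0.3013]
tool_rot: [-0.0, 0.563, 0.826, -0.0]
contact_force: [-0.4, -0.6, -0.5]
width: 0.0858
grasp_force: 0.0
```

Request:
{"name": "move_arm", "arguments": {"series": [[0,0,0,0,0,0,-6.35],[0,0,0,0,0,0,-6.35],[0,0,0,0,0,0,-6.35],[0,2.5,1,0,0,0,0],[0,3.4,1.4,0,0,0,0]]}}

```text
clock: 35.42
ee_pos: [0.5736, -0.0158, 0.3012]
tool_rot: [0.0, 0.423, 0.906, -0.001]
contact_force: [1.3, 0.9, -0.8]
width: 0.0853
grasp_force: 0.0
```

Request:
{"name": "move_arm", "arguments": {"series": [[0,3.4,1.4,0,0,0,0],[0,3.4,1.5,0,0,0,0],[0,3.4,1.5,0,0,0,0],[0,2.4,1,0,0,0,0],[0,1.2,0.5,0,0,0,0]]}}

```text
clock: 35.83
ee_pos: [0.5282, 0.1341, 0.3015]
tool_rot: [-0.0, 0.419, 0.908, 0.0]
contact_force: [-0.1, 0.7, 0.7]
width: 0.0854
grasp_force: 0.0
```

Request:
{"name": "move_arm", "arguments": {"series": [[0,0,0,2,0,0,0],[0,0,0,3,0,0,0],[0,0,0,4,0,0,0],[0,0,0,4,0,0,0],[0,0,0,3,0,0,0]]}}

```text
clock: 36.25
ee_pos: [0.5285, 0.1299, 0.1388]
tool_rot: [-0.001, 0.421, 0.907, -0.001]
contact_force: [0.9, -0.1, -0.8]
width: 0.0855
grasp_force: 0.0
```

Request:
{"name": "move_arm", "arguments": {"series": [[0,0,0,1,0,0,0],[0,0,0,0,0,0,0],[0,0,0,0,0,0,0],[0,0,0,0,0,0,0],[0,0,0,0,0,0,0]]}}

```text
clock: 36.67
ee_pos: [0.5309, 0.1299, 0.1336]
tool_rot: [0.001, 0.422, 0.907, 0.001]
contact_force: [0.4, 0.3, 0.4]
width: 0.0852
grasp_force: 0.0
```

Run:
```python
from h import *
go([.53,.1303,.042],40.2)
```

```text
tcp [0.5309 0.1299 0.1336] tool y deg 40.12 tilt [ 0.06 -0.17] d_tool cm [ 0.09 -0.07  9.16]
rz -0.08
```

Request:
{"name": "move_arm", "arguments": {"series": [[0,0.05,-0.05,2.5,0,0,0],[0,0,0,3,0,0,0],[0,0,0,2.3,0,0,0],[0,0,0,1.2,0,0,0],[0,0,0,0,0,0,0]]}}

```text
clock: 37.08
ee_pos: [0.5283, 0.1294, 0.0404]
tool_rot: [-0.001, 0.422, 0.907, -0.001]
contact_force: [-0.8, -0.2, 0.4]
width: 0.0852
grasp_force: 0.0
```

Request:
{"name": "move_arm", "arguments": {"series": [[0.6,0,0,0,0,0,0],[0.8,0,0,0,0,0,0],[1,0,0,0,0,0,0],[1,0,0,0,0,0,0],[1,0,0,0,0,0,0]]}}

```text
clock: 37.5
ee_pos: [0.5295, 0.1297, 0.0425]
tool_rot: [0.0, 0.422, 0.907, 0.0]
contact_force: [0.2, 0.2, 0.0]
width: 0.0257
grasp_force: 0.0
```

Request:
{"name": "move_arm", "arguments": {"series": [[1,0,0,0,0,0,0],[1,0,0,0,0,0,0],[1,0,0,0,0,0,0],[1,0,0,0,0,0,0],[1,0,0,0,0,0,0]]}}

```text
clock: 37.92
ee_pos: [0.5294, 0.1297, 0.0422]
tool_rot: [0.0, 0.422, 0.907, 0.0]
contact_force: [0.3, 0.3, 8.1]
width: 0.012
grasp_force: 99.5
```

Run:
```python
from h import *
go([.605,-.011,.255],40.2); print(T()[0]["contact_force"])
```

```text
tcp [0.5294 0.1297 0.0422] tool y deg 40.12 tilt [ 0.01 -0.05] d_tool cm [-15.64  -3.27 -21.28]
rz -0.08
[0.28225435 0.29018023 8.07310474]
```

Request:
{"name": "move_arm", "arguments": {"series": [[1,0,0,-1.5,0,0,0],[1,0,0,-3,0,0,0],[1,0,0,-4,0,0,0],[1,0,0,-4,0,0,0],[1,0,0,-4,0,0,0]]}}

```text
clock: 38.33
ee_pos: [0.5284, 0.1293, 0.2084]
tool_rot: [-0.0, 0.422, 0.907, -0.0]
contact_force: [1.3, 0.3, -1.2]
width: 0.0117
grasp_force: 98.3
```

Request:
{"name": "move_arm", "arguments": {"series": [[1,0,0,-3,0,0,0],[1,0,0,-1.5,0,0,0],[1,-2,-0.4,0,0,0,0],[1,-3,-0.65,0,0,0,0],[1,-3.2,-0.7,0,0,0,0]]}}

```text
clock: 38.75
ee_pos: [0.5686, 0.0556, 0.2522]
tool_rot: [0.0, 0.421, 0.907, 0.0]
contact_force: [0.3, 0.3, -0.7]
width: 0.0117
grasp_force: 98.3
```

Request:
{"name": "move_arm", "arguments": {"series": [[1,-3.2,-0.7,0,0,0,0],[1,-2.5,-0.6,0,0,0,0],[1,-1.64,-0.34,0,0,0,0],[1,0,0,0,0,0,0],[1,0,0,0,0,0,0]]}}

```text
clock: 39.17
ee_pos: [0.6031, -0.012, 0.2513]
tool_rot: [-0.0, 0.422, 0.906, -0.0]
contact_force: [-0.8, 0.4, -0.5]
width: 0.0117
grasp_force: 98.3
```

Request:
{"name": "move_arm", "arguments": {"series": [[1,0,0,1.5,0,0,0],[1,0,0,1.5,0,0,0],[1,0,0,1,0,0,0],[1,0,0,0,0,0,0],[1,0,0,0,0,0,0]]}}

```text
clock: 39.58
ee_pos: [0.6029, -0.0105, 0.2115]
tool_rot: [-0.0, 0.421, 0.907, -0.0]
contact_force: [-0.4, 0.3, -0.7]
width: 0.0116
grasp_force: 98.3
```

Run:
```python
from h import *
go([.6038,-.0109,.189],40.2); print(T()[0]["contact_force"])
```

```text
tcp [ 0.6029 -0.0105  0.2115] tool y deg 40.16 tilt [-0.04  0.04] d_tool cm [-0.09  0.05  2.25]
rz -0.04
[-0.38051669  0.28170054 -0.68912095]
```

Request:
{"name": "move_arm", "arguments": {"series": [[1,-0.05,0.05,0.7,0,0,0],[1,0,0,0.7,0,0,0],[1,0,0,0.4,0,0,0],[1,0,0,0.2,0,0,0],[1,0,0,0,0,0,0]]}}

```text
clock: 40.0
ee_pos: [0.6037, -0.0113, 0.191]
tool_rot: [-0.0, 0.422, 0.907, -0.0]
contact_force: [-0.5, -0.2, -0.6]
width: 0.0118
grasp_force: 98.4
```

Request:
{"name": "move_arm", "arguments": {"series": [[1,0,0,0.2,0,0,0],[1,0,0,0.2,0,0,0],[1,0,0,0,0,0,0],[1,0,0,0,0,0,0],[1,0,0,0,0,0,0]]}}

```text
clock: 40.42
ee_pos: [0.6039, -0.0112, 0.1877]
tool_rot: [-0.0, 0.422, 0.907, 0.0]
contact_force: [-0.1, 0.1, -0.6]
width: 0.0115
grasp_force: 98.4
```

Run:
```python
from h import *
go([.6038,-.0109,.178],40.2); print(T()[0]["contact_force"],T()[0]["moment"])
```

```text
tcp [ 0.6039 -0.0112  0.1877] tool y deg 40.12 tilt [-0. -0.] d_tool cm [0.03 0.01 0.97]
rz -0.08
[-0.14200065  0.10753886 -0.58443916] [ 0.12502178  0.03108978 -0.00569425]
```

Request:
{"name": "move_arm", "arguments": {"series": [[1,0,0,0.2,0,0,0],[1,0,0,0.2,0,0,0],[1,0,0,0.2,0,0,0],[1,0,0,0,0,0,0],[1,0,0,0,0,0,0]]}}

```text
clock: 40.83
ee_pos: [0.6042, -0.0112, 0.182]
tool_rot: [0.0, 0.422, 0.907, 0.0]
contact_force: [-2.0, 0.4, 7.4]
width: 0.0112
grasp_force: 99.5
```

Run:
```python
from h import *
go([.6038,-.0109,.178],40.2); print(T()[0]["contact_force"],T()[0]["moment"])
```

```text
tcp [ 0.6042 -0.0112  0.182 ] tool y deg 40.12 tilt [ 0.02 -0.03] d_tool cm [ 0.05 -0.01  0.4 ]
rz -0.08
[-2.0049941   0.37649473  7.41694234] [0.18675885 0.69451066 0.00649734]
```

Request:
{"name": "move_arm", "arguments": {"series": [[1,0,0,0.2,0,0,0],[1,0,0,0.2,0,0,0],[1,0,0,0.08,0,0,0],[1,0,0,0,0,0,0],[1,0,0,0,0,0,0]]}}

```text
clock: 41.25
ee_pos: [0.6043, -0.0112, 0.1778]
tool_rot: [0.0, 0.422, 0.907, 0.0]
contact_force: [-5.0, 1.2, 14.9]
width: 0.0116
grasp_force: 100.5
```

Run:
```python
from h import *
go([.6038,-.0109,.1775],40.2); print(T()[0]["contact_force"],T()[0]["moment"])
```

```text
tcp [ 0.6043 -0.0112  0.1778] tool y deg 40.11 tilt [ 0.03 -0.06] d_tool cm [ 0.05 -0.02  0.03]
rz -0.09
[-4.95156035  1.21932151 14.85314142] [0.08421432 1.15995347 0.00712152]
```

Request:
{"name": "move_arm", "arguments": {"series": [[1,0,0,0.05,0,0,0],[1,0,0,0,0,0,4],[1,0,0,0,0,0,5],[1,0,0,0,0,0,5],[1,0,0,0,0,0,5]]}}

```text
clock: 41.67
ee_pos: [0.6045, -0.011, 0.1775]
tool_rot: [0.001, 0.567, 0.824, 0.001]
contact_force: [-4.6, 0.8, 15.7]
width: 0.0117
grasp_force: 100.7
```

Run:
```python
from h import *
go([.6038,-.0109,.1775],-18.9); print(T()[0]["contact_force"],T()[0]["moment"])
```

```text
tcp [ 0.6045 -0.011   0.1775] tool y deg 20.9 tilt [ 0.01 -0.1 ] d_tool cm [ 0.03 -0.07 -0.  ]
rz 39.8
[-4.64564706  0.7807111  15.67407378] [0.17477384 1.17184302 0.31581091]
```

Request:
{"name": "move_arm", "arguments": {"series": [[1,0,0,0,0,0,6],[1,0,0,0,0,0,6],[1,0,0,0,0,0,6],[1,0,0,0,0,0,6],[1,0,0,0,0,0,6]]}}

```text
clock: 42.08
ee_pos: [0.605, -0.0108, 0.1776]
tool_rot: [0.001, 0.761, 0.648, 0.001]
contact_force: [-2.2, 1.7, 15.8]
width: 0.0119
grasp_force: 100.6
```

Request:
{"name": "move_arm", "arguments": {"series": [[1,0,0,0,0,0,4],[1,0,0,0,0,0,3],[1,0,0,0,0,0,0],[1,0,0,0,0,0,0],[1,0,0,0,0,0,0]]}}

```text
clock: 42.5
ee_pos: [0.6052, -0.011, 0.1777]
tool_rot: [0.001, 0.798, 0.603, 0.001]
contact_force: [-1.1, 0.6, 14.9]
width: 0.0115
grasp_force: 100.6
```

Run:
```python
from h import *
go([.6038,-.0109,.1775],-18.9); print(T()[0]["contact_force"],T()[0]["moment"])
```

```text
tcp [ 0.6052 -0.011   0.1777] tool y deg -15.88 tilt [-0.08 -0.15] d_tool cm [-0.03 -0.14  0.02]
rz 3.02
[-1.12226702  0.62061522 14.91718277] [ 0.35311458  0.29162663 -0.22091695]
```

Request:
{"name": "move_arm", "arguments": {"series": [[1,0,0,0.02,0,0,1.5],[1,0,0,0,0,0,1.5],[1,0,0,0,0,0,0],[1,0,0,0,0,0,0],[1,0,0,0,0,0,0]]}}

```text
clock: 42.92
ee_pos: [0.6049, -0.0111, 0.1775]
tool_rot: [0.0, 0.813, 0.582, 0.001]
contact_force: [-2.6, 0.2, 17.8]
width: 0.0116
grasp_force: 100.9
```

Request:
{"name": "move_arm", "arguments": {"series": [[1,0,0,0,0,0,1],[1,0,0,0,0,0,0],[1,0,0,0,0,0,0],[1,0,0,0,0,0,0],[1,0,0,0,0,0,0]]}}

```text
clock: 43.33
ee_pos: [0.6048, -0.0111, 0.1775]
tool_rot: [0.0, 0.818, 0.575, 0.001]
contact_force: [-3.7, 0.9, 18.4]
width: 0.0118
grasp_force: 101.0
```

Run:
```python
from h import *
go([.6038,-.0109,.1775],-18.9); print(T()[0]["contact_force"],T()[0]["moment"])
```

```text
tcp [ 0.6048 -0.0111  0.1775] tool y deg -19.86 tilt [-0.07 -0.11] d_tool cm [-0.02 -0.1   0.  ]
rz -0.96
[-3.6869962   0.92033935 18.44188823] [0.22312253 1.01865499 0.32024761]
```

Request:
{"name": "move_arm", "arguments": {"series": [[1,0,0,-0.2,0,0,-0.5],[1,0,0,-0.2,0,0,0],[1,0,0,-0.2,0,0,0],[1,0,0,0,0,0,0],[1,0,0,0,0,0,0]]}}

```text
clock: 43.75
ee_pos: [0.6045, -0.011, 0.1828]
tool_rot: [0.0, 0.816, 0.578, 0.001]
contact_force: [-0.5, 1.5, 9.9]
width: 0.0116
grasp_force: 99.8
```

Request:
{"name": "move_arm", "arguments": {"series": [[1,0,0,-0.07,0,0,0],[1,0,0,0,0,0,0],[1,0,0,0,0,0,0],[1,0,0,0,0,0,0],[1,0,0,0,0,0,0]]}}

```text
clock: 44.17
ee_pos: [0.6045, -0.011, 0.1832]
tool_rot: [0.0, 0.816, 0.578, 0.001]
contact_force: [2.8, 1.5, 5.3]
width: 0.0114
grasp_force: 99.2
```

Run:
```python
from h import *
go([.6038,-.0109,.184],-18.9); print(T()[0]["contact_force"],T()[0]["moment"])
```

```text
tcp [ 0.6045 -0.011   0.1832] tool y deg -19.37 tilt [-0.04 -0.06] d_tool cm [-0.01 -0.07 -0.08]
rz -0.47
[2.78305284 1.45622295 5.28010097] [ 0.41523658 -0.29650934  0.13413733]
```

Request:
{"name": "move_arm", "arguments": {"series": [[1,0,0,-0.06,0,0,0],[1,0,0,0,0,0,0],[1,0,0,0,0,0,0],[1,0,0,0,0,0,0],[1,0,0,0,0,0,0]]}}

```text
clock: 44.58
ee_pos: [0.6042, -0.011, 0.1835]
tool_rot: [0.0, 0.816, 0.578, 0.0]
contact_force: [4.4, 2.7, 3.4]
width: 0.0113
grasp_force: 99.0
```

Request:
{"name": "move_arm", "arguments": {"series": [[0.7,0,0,0,0,0,0],[0.4,0,0,0,0,0,0],[0,0,0,0,0,0,0],[0,0,0,0,0,0,0],[0,0,0,-1,0,0,0]]}}

```text
clock: 45.0
ee_pos: [0.6027, -0.0114, 0.1919]
tool_rot: [-0.001, 0.816, 0.578, -0.002]
contact_force: [0.1, 0.2, -0.7]
width: 0.0716
grasp_force: 0.0
```

Request:
{"name": "move_arm", "arguments": {"series": [[0,0,0,-2,0,0,0],[0,0,0,-3,0,0,0],[0,0,0,-2,0,0,0],[0,-3,0,0,0,0,0],[0,-3.6,0,0,0,0,0]]}}

```text
clock: 45.42
ee_pos: [0.583, -0.0718, 0.2653]
tool_rot: [0.0, 0.815, 0.58, 0.001]
contact_force: [0.7, -1.7, -0.5]
width: 0.0851
grasp_force: 0.0
```

Request:
{"name": "move_arm", "arguments": {"series": [[0,0,0,-1,0,0,0],[0,0,0,0,0,0,0],[0,0,0,0,0,0,0],[0,0,0,0,0,0,0],[0,0,0,0,0,0,0]]}}

```text
clock: 45.83
ee_pos: [0.5821, -0.0724, 0.273]
tool_rot: [-0.0, 0.816, 0.579, -0.0]
contact_force: [-1.4, -0.4, -0.2]
width: 0.0851
grasp_force: 0.0
```

Run:
```python
from h import *
s=ctrl.snapshot("wrist"); cv2.imwrite("pics/w8.png",s["pixels"]); W=cloud(s)
rect(sel(W,(.605,-.011),.04,.193,.215),"bar"); rect(sel(W,(.605,-.011),.04,.16,.185),"captop"); rect(sel(W,(.537,-.107),.04,.088,.11),"lever")
s=ctrl.snapshot("side"); W=cloud(s); rect(sel(W,(.605,-.011),.04,.193,.206),"bar side")
go([.537,-.107,.15],-34)
```

```text
bar 2257 ctr [604.7 -11.9] size [53.6 13.9] long axis deg 71.3 z [0.2002 0.2024 0.2036]
captop 5311 ctr [604.7 -11.8] size [65.1 65.1] long axis deg 25.0 z [0.172  0.1746 0.1767]
lever 251 ctr [ 537.4 -107.1] size [15.9 15.6] long axis deg 1.3 z [0.0904 0.0962 0.0978]
bar side 66 ctr [604.  -15.8] size [50.5 13.7] long axis deg 70.3 z [0.1949 0.2005 0.2024]
tcp [ 0.582  -0.0727  0.273 ] tool y deg -19.32 tilt [0.01 0.04] d_tool cm [-4.72 -3.11 12.3 ]
rz 14.68
```

View pics/w8.png

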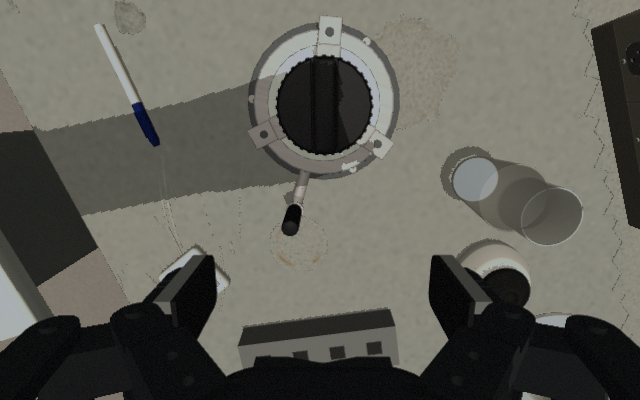

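Cap locked at (325,105), bar in line with the former rib direction (71.3°) and at the same height as before (0.1746). Lever handle at (291,220). Now I'll open the chuck.

Request:
{"name": "move_arm", "arguments": {"series": [[0,0,0,0,0,0,5.3],[0,0,0,0,0,0,5.3],[0,0,0,0,0,0,5.3],[0.5,-2.7,-0.85,0,0,0,0],[0.5,-2.7,-0.85,0,0,0,0]], "force": 40}}

```text
clock: 46.35
ee_pos: [0.5369, -0.1068, 0.2726]
tool_rot: [-0.0, 0.888, 0.461, -0.001]
contact_force: [-0.3, -1.1, 0.0]
width: 0.0638
grasp_force: 0.0
```

Request:
{"name": "move_arm", "arguments": {"series": [[0.5,0,0,2,0,0,0],[0.5,0,0,3,0,0,0],[0.5,0,0,3,0,0,0],[0.5,0,0,3,0,0,0],[0.5,0,0,1,0,0,0]]}}

```text
clock: 46.77
ee_pos: [0.5351, -0.1071, 0.1497]
tool_rot: [-0.001, 0.888, 0.46, -0.002]
contact_force: [-1.4, 0.5, -0.5]
width: 0.0428
grasp_force: 0.0
```

Run:
```python
from h import *
go([.5373,-.107,.0585],-35.2)
```

```text
tcp [ 0.5351 -0.1071  0.1497] tool y deg -35.24 tilt [0.16 0.22] d_tool cm [0.16 0.21 9.12]
rz -0.04
```

Request:
{"name": "move_arm", "arguments": {"series": [[0.5,0.05,0.05,2.5,0,0,0],[0.5,0,0,2.5,0,0,0],[0.5,0,0,2.5,0,0,0],[0.5,0,0,1.5,0,0,0],[0.5,0,0,0,0,0,0]]}}

```text
clock: 47.18
ee_pos: [0.5364, -0.1071, 0.0611]
tool_rot: [-0.001, 0.888, 0.46, -0.002]
contact_force: [-1.5, 0.2, -0.5]
width: 0.0425
grasp_force: 0.0
```

Request:
{"name": "move_arm", "arguments": {"series": [[1,0,0,0,0,0,0],[1,0,0,0,0,0,0],[1,0,0,0,0,0,0],[1,0,0,0,0,0,0],[1,0,0,0,0,0,0]]}}

```text
clock: 47.6
ee_pos: [0.5385, -0.1077, 0.0648]
tool_rot: [0.0, 0.888, 0.46, 0.001]
contact_force: [-2.6, -1.4, 8.7]
width: 0.0157
grasp_force: 39.6
```

```bash
python3 -c "
from h import *
lev()"
```

```text
R 0.1174 lever deg -124.5 z 0.0648 Ftan cw on tool 1.3 Frad out 2.7 Fz 8.7 tool y -35.3 w 0.0157 clk 47.6
```

Request:
{"name": "move_arm", "arguments": {"series": [[1,0.04,1.03,0,0,0,-5],[1,0.05,1.03,0,0,0,-5],[1,0.04,1.03,0,0,0,-5],[1,0.05,1.03,0,0,0,-5],[1,0.04,1.03,0,0,0,-5]]}}

```text
clock: 48.02
ee_pos: [0.5858, -0.1267, 0.0648]
tool_rot: [-0.0, 0.766, 0.643, 0.001]
contact_force: [-3.2, 9.9, 9.1]
width: 0.0156
grasp_force: 39.8
```

Request:
{"name": "move_arm", "arguments": {"series": [[1,0.04,1.03,0,0,0,-5],[1,0.05,1.03,0,0,0,-5],[1,0.04,1.03,0,0,0,-5],[1,0.05,1.03,0,0,0,-5],[1,0,0,0,0,0,0]]}}

```text
clock: 48.43
ee_pos: [0.628, -0.1258, 0.0648]
tool_rot: [0.0, 0.642, 0.767, 0.001]
contact_force: [-0.3, 8.8, 8.5]
width: 0.0159
grasp_force: 39.9
```

```bash
python3 -c "
from h import *
lev()"
```

```text
R 0.1171 lever deg -78.7 z 0.0648 Ftan cw on tool -1.4 Frad out -8.7 Fz 8.5 tool y 10.2 w 0.0159 clk 48.4333
```

Request:
{"name": "move_arm", "arguments": {"series": [[1,-0.02,0.42,0,0,0,-2],[1,-0.02,0.4,0,0,0,-2],[1,0,0,0,0,0,0],[1,0,0,0,0,0,0],[1,0,0,0,0,0,0]]}}

```text
clock: 48.85
ee_pos: [0.635, -0.1242, 0.0648]
tool_rot: [0.0, 0.617, 0.787, 0.001]
contact_force: [-0.9, 10.6, 6.5]
width: 0.0157
grasp_force: 39.7
```

Request:
{"name": "move_arm", "arguments": {"series": [[0.5,0,0,0,0,0,0],[0.5,0,0,0,0,0,0],[0.5,0,0,0,0,0,0],[0.5,0,0,0,0,0,0],[0.5,0,0,-2,0,0,0]]}}

```text
clock: 49.27
ee_pos: [0.6319, -0.1264, 0.0805]
tool_rot: [-0.002, 0.618, 0.786, -0.001]
contact_force: [-0.7, 1.0, -0.7]
width: 0.0425
grasp_force: 0.0
```

Request:
{"name": "move_arm", "arguments": {"series": [[0.5,0,0,-4,0,0,0],[0.5,0,0,-4,0,0,0],[0.5,0,0,-4,0,0,0],[0.5,0,0,-4,0,0,0],[0.2,0,0,-3,0,0,0]]}}

```text
clock: 49.68
ee_pos: [0.6342, -0.127, 0.2772]
tool_rot: [0.001, 0.618, 0.786, 0.001]
contact_force: [1.5, 0.3, 0.2]
width: 0.0534
grasp_force: 0.0
```

Request:
{"name": "move_arm", "arguments": {"series": [[0,0,0,0,0,0,6.7],[0,0,0,0,0,0,6.7],[0,0,0,0,0,0,6.7],[0,0,0,0,0,0,6.7],[0,0,0,0,0,0,6.7]]}}

```text
clock: 50.1
ee_pos: [0.6338, -0.1268, 0.2735]
tool_rot: [0.0, 0.82, 0.573, -0.0]
contact_force: [1.4, 0.8, -0.4]
width: 0.0853
grasp_force: 0.0
```

Run:
```python
from h import *
s=ctrl.snapshot("wrist"); W=cloud(s); rect(sel(W,(.637,-.124),.04,.088,.11),"lever"); rect(sel(W,(.605,-.011),.05,.193,.215),"bar"); rect(sel(W,(.605,-.011),.05,.16,.185),"captop"); 
s=ctrl.snapshot("side"); W=cloud(s); rect(sel(W,(.605,-.011),.04,.193,.206),"bar side")
go([.6047,-.0118,.24],-18.7)
```

```text
lever 269 ctr [ 635.7 -124.8] size [15.9 16.3] long axis deg -3.4 z [0.0924 0.0963 0.0976]
bar 2652 ctr [604.5 -13. ] size [51.4 14.9] long axis deg 71.7 z [0.196  0.2022 0.2035]
captop 5679 ctr [604.4 -13.8] size [61.6 65.8] long axis deg -10.5 z [0.1691 0.1746 0.1786]
bar side 66 ctr [604.3 -15.3] size [51.  13.9] long axis deg 71.2 z [0.1951 0.201  0.2029]
tcp [ 0.6339 -0.1267  0.2734] tool y deg -19.95 tilt [0.02 0.  ] d_tool cm [ 9.8  -6.66  3.34]
rz -1.25
```

Request:
{"name": "move_arm", "arguments": {"series": [[0,0,0,0,0,0,-1.2],[0,2.5,-1.7,0,0,0,0],[0,2.9,-2,0,0,0,0],[0,2.7,-1.8,0,0,0,0],[0,1.5,-1,0,0,0,0]], "force": 80}}

```text
clock: 50.62
ee_pos: [0.6021, -0.0112, 0.2734]
tool_rot: [-0.001, 0.81, 0.587, 0.0]
contact_force: [0.4, 0.5, -0.2]
width: 0.0855
grasp_force: 0.0
```

Request:
{"name": "move_arm", "arguments": {"series": [[0,0,0,2,0,0,0],[0,0,0,1.3,0,0,0],[0,0,0,0,0,0,0],[0,0,0,0,0,0,0],[0,0,0,0,0,0,0]]}}

```text
clock: 51.03
ee_pos: [0.6034, -0.0152, 0.2412]
tool_rot: [0.0, 0.812, 0.584, 0.0]
contact_force: [0.1, -0.8, 0.2]
width: 0.0854
grasp_force: 0.0
```

Run:
```python
from h import *
go([.6047,-.0118,.184],-18.5)
s=ctrl.snapshot("side"); W=cloud(s); rect(sel(W,(.605,-.011),.04,.193,.206),"bar side")
```

```text
tcp [ 0.6034 -0.0152  0.2412] tool y deg -18.49 tilt [-0.01 -0.04] d_tool cm [0.37 0.01 5.72]
rz 0.01
bar side 67 ctr [604.5 -15.7] size [50.8 13.9] long axis deg 71.1 z [0.1938 0.2007 0.2025]
```

Request:
{"name": "move_arm", "arguments": {"series": [[0,0.35,0.05,1.5,0,0,0],[0,0,0,2,0,0,0],[0,0,0,1.5,0,0,0],[0,0,0,0.7,0,0,0],[0,0,0,0,0,0,0]]}}

```text
clock: 51.5
ee_pos: [0.6041, -0.0119, 0.1826]
tool_rot: [-0.0, 0.812, 0.584, -0.001]
contact_force: [-0.0, -1.6, 1.2]
width: 0.0853
grasp_force: 0.0
```

Request:
{"name": "move_arm", "arguments": {"series": [[0.6,0,0,0,0,0,0],[0.8,0,0,0,0,0,0],[1,0,0,0,0,0,0],[1,0,0,0,0,0,0],[1,0,0,0,0,0,0]]}}

```text
clock: 51.92
ee_pos: [0.6048, -0.0116, 0.184]
tool_rot: [0.0, 0.812, 0.584, 0.0]
contact_force: [-0.1, -0.4, 0.6]
width: 0.0253
grasp_force: 0.0
```

Request:
{"name": "move_arm", "arguments": {"series": [[1,0,0,0,0,0,0],[1,0,0,0,0,0,0],[1,0,0,-0.3,0,0,0],[1,0,0,-0.5,0,0,0],[1,0,0,-0.5,0,0,0]]}}

```text
clock: 52.33
ee_pos: [0.6042, -0.0117, 0.1965]
tool_rot: [-0.0, 0.812, 0.584, -0.0]
contact_force: [-0.3, -0.5, -3.5]
width: 0.0119
grasp_force: 79.5
```

Request:
{"name": "move_arm", "arguments": {"series": [[1,0,0,-0.5,0,0,0],[1,0,0,0,0,0,0],[1,0,0,0,0,0,0],[1,0,0,0,0,0,0],[1,0,0,0,0,0,0]]}}

```text
clock: 52.75
ee_pos: [0.6044, -0.0117, 0.2012]
tool_rot: [-0.0, 0.812, 0.584, -0.0]
contact_force: [0.3, -1.1, -3.2]
width: 0.0123
grasp_force: 79.6
```

Run:
```python
from h import *
go([.499,.299,.255],-18.5); print(T()[0]["contact_force"],T()[0]["moment"])
for n in("side","scene"):
    W=cloud(ctrl.snapshot(n)); rect(sel(W,(.5,.3),.14,.02,.03),"tray rim"); P=sel(W,(.5,.3),.08,.03,.3); print("obstacle pts in tray",len(P))
```

```text
tcp [ 0.6044 -0.0117  0.2012] tool y deg -18.58 tilt [0.01 0.02] d_tool cm [ 26.09 -19.89  -5.38]
rz -0.08
[ 0.30574733 -1.06378614 -3.21399631] [-0.01927675  0.00201163  0.03565472]
tray rim 275 ctr [499.9 298.2] size [190.6 186. ] long axis deg 89.7 z [0.021  0.025  0.0282]
obstacle pts in tray 0
tray rim 284 ctr [497.8 299.4] size [191.  186.8] long axis deg 89.5 z [0.021  0.0253 0.0293]
obstacle pts in tray 0
```

Request:
{"name": "move_arm", "arguments": {"series": [[1,0,0,-1,0,0,0],[1,0,0,-1.5,0,0,0],[1,0,0,-1.5,0,0,0],[1,0,0,-1.4,0,0,0],[1,0,0,0,0,0,0]]}}

```text
clock: 53.27
ee_pos: [0.6058, -0.0118, 0.2588]
tool_rot: [0.001, 0.812, 0.584, 0.002]
contact_force: [1.3, 0.1, -3.3]
width: 0.012
grasp_force: 79.5
```

Request:
{"name": "move_arm", "arguments": {"series": [[1,1.2,-0.9,0,0,0,0],[1,2,-1.5,0,0,0,0],[1,2.2,-1.7,0,0,0,0],[1,2.2,-1.7,0,0,0,0],[1,2.2,-1.7,0,0,0,0]]}}

```text
clock: 53.68
ee_pos: [0.564, 0.1061, 0.2551]
tool_rot: [-0.0, 0.812, 0.584, -0.0]
contact_force: [-0.1, 0.1, -2.7]
width: 0.0123
grasp_force: 79.5
```

Request:
{"name": "move_arm", "arguments": {"series": [[1,2.2,-1.7,0,0,0,0],[1,2.2,-1.7,0,0,0,0],[1,2.2,-1.7,0,0,0,0],[1,2.2,-1.7,0,0,0,0],[1,2.2,-1.7,0,0,0,0]]}}

```text
clock: 54.1
ee_pos: [0.5184, 0.2376, 0.2551]
tool_rot: [-0.0, 0.812, 0.584, -0.0]
contact_force: [0.7, -0.3, -3.3]
width: 0.0123
grasp_force: 79.5
```

Request:
{"name": "move_arm", "arguments": {"series": [[1,2.2,-1.7,0,0,0,0],[1,1.8,-1.2,0,0,0,0],[1,1.2,-0.9,0,0,0,0],[1,0,0,0,0,0,0],[1,0,0,0,0,0,0]]}}

```text
clock: 54.52
ee_pos: [0.4992, 0.2985, 0.2549]
tool_rot: [-0.0, 0.812, 0.584, -0.0]
contact_force: [0.4, -1.1, -3.1]
width: 0.0122
grasp_force: 79.5
```

Request:
{"name": "move_arm", "arguments": {"series": [[1,0,0,1.5,0,0,0],[1,0,0,2,0,0,0],[1,0,0,2,0,0,0],[1,0,0,2,0,0,0],[1,0,0,1,0,0,0]]}}

```text
clock: 54.93
ee_pos: [0.4993, 0.2961, 0.1681]
tool_rot: [0.0, 0.812, 0.583, -0.001]
contact_force: [0.4, -0.3, -3.4]
width: 0.0119
grasp_force: 79.5
```

Run:
```python
from h import *
go([.499,.299,.152],-18.5); print(T()[0]["contact_force"])
```

```text
tcp [0.4993 0.2961 0.1681] tool y deg -18.66 tilt [0.14 0.07] d_tool cm [ 0.27 -0.12  1.61]
rz -0.16
[ 0.40793264 -0.26389676 -3.35072131]
```

Request:
{"name": "move_arm", "arguments": {"series": [[1,0,0,0.7,0,0,0],[1,0,0,0.5,0,0,0],[1,0,0,0.3,0,0,0],[1,0,0,0,0,0,0],[1,0,0,0,0,0,0]]}}

```text
clock: 55.35
ee_pos: [0.5001, 0.298, 0.1561]
tool_rot: [-0.0, 0.812, 0.584, 0.0]
contact_force: [-0.0, 0.8, -3.3]
width: 0.0118
grasp_force: 79.5
```

Request:
{"name": "move_arm", "arguments": {"series": [[1,0,0,0.1,0,0,0],[1,0,0,0.1,0,0,0],[1,0,0,0,0,0,0],[1,0,0,0,0,0,0],[1,0,0,0,0,0,0]]}}

```text
clock: 55.77
ee_pos: [0.4998, 0.298, 0.1536]
tool_rot: [-0.0, 0.812, 0.584, 0.0]
contact_force: [0.1, -0.3, -2.9]
width: 0.0116
grasp_force: 79.5
```

Run:
```python
from h import *
go([.499,.299,.152],-18.5); print(T()[0]["contact_force"])
```

```text
tcp [0.4998 0.298  0.1536] tool y deg -18.58 tilt [-0.01 -0.  ] d_tool cm [ 0.08 -0.11  0.16]
rz -0.08
[ 0.05054243 -0.27074876 -2.90695217]
```

Request:
{"name": "move_arm", "arguments": {"series": [[1,0,0,0.1,0,0,0],[1,0,0,0.08,0,0,0],[1,0,0,0,0,0,0],[1,0,0,0,0,0,0],[1,0,0,0,0,0,0]]}}

```text
clock: 56.18
ee_pos: [0.4998, 0.298, 0.1519]
tool_rot: [-0.0, 0.812, 0.584, 0.0]
contact_force: [-1.6, -0.8, 4.6]
width: 0.0119
grasp_force: 80.6
```

Request:
{"name": "move_arm", "arguments": {"series": [[1,0,0,0.05,0,0,0],[1,0,0,0,0,0,0],[1,0,0,0,0,0,0],[1,0,0,0,0,0,0],[1,0,0,0,0,0,0]]}}

```text
clock: 56.6
ee_pos: [0.4998, 0.298, 0.1514]
tool_rot: [-0.0, 0.812, 0.584, 0.0]
contact_force: [-2.6, -0.2, 5.4]
width: 0.0124
grasp_force: 80.8
```

Seated. I'll release, lift clear and check.

Request:
{"name": "move_arm", "arguments": {"series": [[0.7,0,0,0,0,0,0],[0.4,0,0,0,0,0,0],[0,0,0,0,0,0,0],[0,0,0,0,0,0,0],[0,0,0,-1,0,0,0]]}}

```text
clock: 57.02
ee_pos: [0.4989, 0.2974, 0.1598]
tool_rot: [0.0, 0.812, 0.584, -0.001]
contact_force: [-0.6, 0.2, -0.2]
width: 0.072
grasp_force: 0.0
```

Request:
{"name": "move_arm", "arguments": {"series": [[0,0,0,-2,0,0,0],[0,0,0,-3,0,0,0],[0,0,0,-3,0,0,0],[0,-3,0,-3,0,0,0],[0,-3.6,0,-1,0,0,0]]}}

```text
clock: 57.43
ee_pos: [0.4798, 0.2377, 0.285]
tool_rot: [-0.0, 0.811, 0.585, 0.003]
contact_force: [1.2, -1.1, 0.8]
width: 0.0855
grasp_force: 0.0
```

Request:
{"name": "move_arm", "arguments": {"series": [[0,0,0,0,0,0,0],[0,0,0,0,0,0,0],[0,0,0,0,0,0,0],[0,0,0,0,0,0,0],[0,0,0,0,0,0,0]]}}

```text
clock: 57.85
ee_pos: [0.4787, 0.2365, 0.2801]
tool_rot: [-0.0, 0.812, 0.584, -0.0]
contact_force: [-0.2, 0.4, 1.0]
width: 0.0854
grasp_force: 0.0
```

Run:
```python
from h import *
s=ctrl.snapshot("wrist"); W=cloud(s); cv2.imwrite("pics/w9.png",s["pixels"])
rect(sel(W,(.5,.298),.06,.155,.2),"bar"); rect(sel(W,(.5,.298),.06,.12,.148),"captop"); rect(sel(W,(.636,-.124),.04,.08,.11),"lever") if len(sel(W,(.636,-.124),.04,.08,.11)) else 0
s=ctrl.snapshot("side"); W=cloud(s); P=sel(W,(.636,-.124),.04,.06,.11); len(P) and rect(P,"lever")
```

```text
bar 1618 ctr [499.8 297.5] size [53.7 14. ] long axis deg 71.0 z [0.1683 0.1704 0.1717]
captop 4021 ctr [499.9 297.5] size [65.3 64.9] long axis deg 45.7 z [0.1399 0.1426 0.145 ]
lever 70 ctr [ 634.7 -128.9] size [18. 15.] long axis deg 73.4 z [0.0624 0.0843 0.0963]
```

View pics/w9.png

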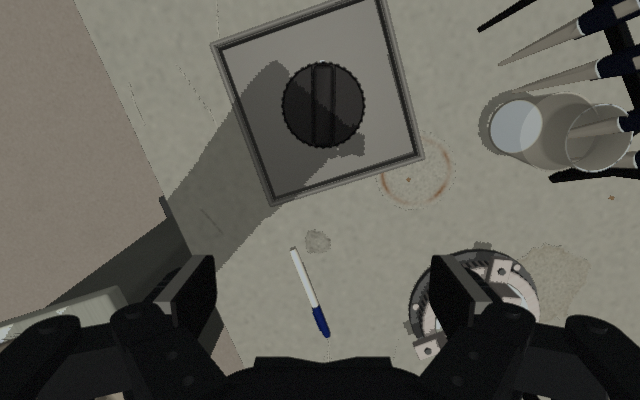

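The closed jar stands centred in the tray at (323,105), with cap height (0.1426) and bar angle matching the locked start state. The chuck is open and empty, and nothing is touching the robot.

```bash
python3 -c "
from bench import ctrl
print(ctrl.job_done())"
```

```text
the job is handed in; nothing more can be done
None
```

The job is handed in, with no verdict returned: both vials are in the waste jar, the cap measures as locked, the chuck is open, and the jar is back in its spill tray. The one thing I could not confirm is the jaw grip force.

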